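# Find the round pin in the parts tins and clamp it in the vee block

## Robot

A 6-joint arm with a two-finger parallel gripper is mounted at the origin on the work surface. World frame = base frame: x ahead of the robot, y to its left, z up, the work surface at z = 0. Lengths are in m, angles in rad, forces in N, time in s.
With the tool pointing down it reaches from about 0.375 to 0.975 m from the base axis. Payload 3.8 kg.
Tool frame: the origin (TCP) lies at the very end of the fingers, on their centre line; the grasp point (between the pads) lies 19 mm behind it (bot.grip_point_offset is the distance from the TCP to the grasp point, in m); z points along the fingers, x is the direction in which the jaws open and shut, and the axes are right-handed (so a half turn about z gives the same grasp; the last joint's range is limited). The gripper opens to 85 mm and grips with 20 to 120 N. Pads are 22 mm wide; open, the fingers measure 114 mm over their backs; the gripper's body (76 mm by 85 mm) begins 54 mm behind the grasp point. The pads swing forward as they close: fully open they stand 13 mm farther back than shut.
Start: joints at [-1.336, 0.264, 1.604, -0, 1.274, -0.037], TCP at [0.181, -0.65, 0.231] pointing down, gripper open.
Joint ranges: [-2.63, 2.63], [-0.94, 2.18], [0.31, 2.57], [-1.31, 4.45], [0, 2.66], [-2.55, 2.55]. Speed limits (rad/s): [2.57, 2.57, 3.14, 3.14, 3.14, 3.14].

## Interface

Orientations are given as a rotation vector (axis times angle).
In Python, from workcell import bot, read_camera gives the robot as it stands.
- The arm moves only by the tool arm_command, never from a script. Its argument "rows" is a list of rows, each an object with "delta_rot": the turn, a rotation vector about the tool's x, y, z in rad, a list of three; "xyz": the shift along the tool's x, y, z in m, a list of three; "gripper": the finger opening in m, from 0 to 0.0854. A call has 1 to 12 rows; each row shifts and turns the commanded pose from where the row before left it, along the tool's axes as they then stand; what a row does not reach is not made up. A row lasts 1/10 s, in which the tool goes at most 50 mm and 8.59 degrees, less where a joint would pass 70% of its speed; a pose out of reach is approached as far as the arm can. A call is refused whole if a number of a shift passes 0.05 or a number of a turn 0.15, either way. A call with a gripper value outside its range is refused whole. The fingers move at their own pace and stop on an object; "force" is the grip in N (left out, the last holds). Time passes only in rows, so rows that do not move let the fingers close. It gives the time, the measured TCP pose, the force and the opening at its end, in the units of the state.
- bot.read_state(): the state, without advancing time (a new reading comes with each control period).
- read_camera(name): name is "scene" or "top"; returns a dict with "pixels" (400x640x3 uint8, red, green, blue), "range_z" (400x640 float32, m along the optical axis (not along the pixel's ray), 0 where there is no reading), "intrinsics" (3x3 intrinsics, pixels), "dist_coeffs" ([k1, k2, p1, p2, k3] as OpenCV has them; the pictures are not rectified), "camera_from_world" (4x4, takes a point from world to camera coordinates). Camera axes: x right, y up, looking along -z (the intrinsics and any distortion apply to the point x, -y, -z); pixel columns grow to the right and rows downward; lengths in m; the calibration is good to about 2 mm. A picture is of the moment at which its call begins.
- bot.finish_job(): hands the job in, once; it reports no verdict.
The state is a dict: "time": time; "q": joint angles; "joint_vel": joint speeds; "joint_torque": joint torques, N m; "tool_pos": TCP position; "tcp_rot": TCP orientation; "wrist_force": force on the tool from outside, world axes, zero at the start; "torque": the same for the moment, N m; "width": opening from 0.0 (shut) to 1.0 (fully open).
Only numpy, scipy, OpenCV 4.12 (cv2) and the standard library are available. Lean on these libraries where they do the work, as an engineer would, in place of code of your own. Each camera call takes 0.05 s, during which the arm holds its last target.

## Task

The plain round pin is in one of the three shut parts tins: open them until you find it. Lower it into the vee block (do not drop it), centred end to end between the two vees so that it settles into both, let go of it, then swing the clamp arm all the way down onto it and let go. Leave the other two parts lying in their tins and do not knock over the can or the mug; opened lids may stay open.

Things in the scene. Friction and masses are not known exactly. Their poses are not given: they have to be found in the camera images.
- tin_a: One of three outwardly identical grey steel parts tins, fixed: 110 long (x) x 88 wide (y) x 40 high, walls and floor 3. Origin: centre of its underside; x points to its hinged far end, z up. Inside, two rubber strips along x (70 long, 4 wide, 8 high, 8 either side of the middle) carry one part at the middle of the tin. Tins and vee block stand in one row in changing order.
- lid_a (a joint): Lid hinge of tin_a, rad: 0 shut, grows as the lid swings up and over towards the tin's far end (+x), stop at 2.05. A stiff hinge: the lid stays where it is left; about 1.5 N at the tab moves it.
- lid_a_hinge (a point): On the hinge line of lid_a (at the tin's far end, x = 55, z = 40.5 in the tin); the hinge line runs along the tin's y. The point turns with the lid.
- lid_a_tab (a point): Centre of the grip end of the steel tab of lid_a. Tab: 14 wide (tin's y), 6 thick, sticks out 27 beyond the near end of the lid in the lid's plane; this point lies 125 from the hinge line and 12 from the tab's tip (shut: x = -70, z = 43.5 in the tin). Pinched across its width it can turn between the fingers as the lid swings.
- tin_b: One of three outwardly identical grey steel parts tins, fixed: 110 long (x) x 88 wide (y) x 40 high, walls and floor 3. Origin: centre of its underside; x points to its hinged far end, z up. Inside, two rubber strips along x (70 long, 4 wide, 8 high, 8 either side of the middle) carry one part at the middle of the tin. Tins and vee block stand in one row in changing order.
- lid_b (a joint): Lid hinge of tin_b, rad: 0 shut, grows as the lid swings up and over towards the tin's far end (+x), stop at 2.05. A stiff hinge: the lid stays where it is left; about 1.5 N at the tab moves it.
- lid_b_hinge (a point): On the hinge line of lid_b (at the tin's far end, x = 55, z = 40.5 in the tin); the hinge line runs along the tin's y. The point turns with the lid.
- lid_b_tab (a point): Centre of the grip end of the steel tab of lid_b. Tab: 14 wide (tin's y), 6 thick, sticks out 27 beyond the near end of the lid in the lid's plane; this point lies 125 from the hinge line and 12 from the tab's tip (shut: x = -70, z = 43.5 in the tin). Pinched across its width it can turn between the fingers as the lid swings.
- tin_c: One of three outwardly identical grey steel parts tins, fixed: 110 long (x) x 88 wide (y) x 40 high, walls and floor 3. Origin: centre of its underside; x points to its hinged far end, z up. Inside, two rubber strips along x (70 long, 4 wide, 8 high, 8 either side of the middle) carry one part at the middle of the tin. Tins and vee block stand in one row in changing order.
- lid_c (a joint): Lid hinge of tin_c, rad: 0 shut, grows as the lid swings up and over towards the tin's far end (+x), stop at 2.05. A stiff hinge: the lid stays where it is left; about 1.5 N at the tab moves it.
- lid_c_hinge (a point): On the hinge line of lid_c (at the tin's far end, x = 55, z = 40.5 in the tin); the hinge line runs along the tin's y. The point turns with the lid.
- lid_c_tab (a point): Centre of the grip end of the steel tab of lid_c. Tab: 14 wide (tin's y), 6 thick, sticks out 27 beyond the near end of the lid in the lid's plane; this point lies 125 from the hinge line and 12 from the tab's tip (shut: x = -70, z = 43.5 in the tin). Pinched across its width it can turn between the fingers as the lid swings.
- pin: The wanted part: plain round steel pin, diameter 26, 90 long, about 0.37 kg, its length along its x. It starts in one of the three tins, lying along the tin's x with its axis 22 above the bench. Its y, z turn as it rolls, so use point pin_center.
- pin_center (a point): Centre of the round pin, on its axis at half length.
- square_bar: Square steel bar, 24 x 24 x 90 (long side its x), lying in another tin; not wanted. Origin at the centre of its underside.
- bush: Short steel bush (thick ring), 40 outside, 22 bore, 22 high, standing flat in the remaining tin; not wanted. Origin at the centre of its underside.
- vee: Steel vee block, fixed: base 150 x 64 x 12, on it two plates 14 thick, 60 wide, 42 high, centred at x = -30 and +30 (46 clear between), each with a 90 degree vee along x, 32 wide at the top, apex at z = 26. Origin: underside of the base, midway between the plates; x points to the clamp's hinge, z up. A seated pin lies along x, its axis at y = 0, z = 44.4, its middle at x = 0.
- clamp (a joint): Hinge of the swing-over clamp arm of the vee block, rad: about 0 down, its underside resting on a seated pin (lower stop -0.03), grows as it swings up and away to the vee block's +x; stop 2.05. Starts up (1.65 to 1.95). Stiff hinge: it stays where it is left; about 3 to 5 N at the tab moves it.
- clamp_hinge (a point): On the hinge line of the clamp (x = 62, z = 63.4 in the vee block); the line runs along the vee block's y, between two cheeks 33 over the outside. The point turns with the arm.
- clamp_tab (a point): Grip point on the clamp's tab. Arm: dark steel bar 14 wide, 12 thick, 72 long; at its end a tab 14 wide (vee block's y), 12 thick, rising to 40 above the bar's middle line. Arm down, this point lies 66 from the hinge line towards the vee block's -x and 28 above it. Pinched across its width the tab can turn between the fingers as the arm swings.
- can: Upright can, diameter 56, 170 high, standing at the left; origin at the centre of its base.
- mug: White mug, diameter 76, 85 high, standing at the right; origin at the centre of its base.

How it is judged:
On the way, in this order (a step that is already met when the one before it is completed fails the run):
1. a tin is open (value of joint any of lid_a, lid_b, lid_c above 1.2 rad), for 0.2 s.
2. the round pin lies let go and at rest in both vees, the clamp still up (x of pin_center in the frame of vee between -0.012 and 0.012 m and y of pin_center in the frame of vee between -0.003 and 0.003 m and z of pin_center in the frame of vee between 0.0415 and 0.047 m and angle between the x axis of pin and the x axis of vee, either way round below 0.06 rad and contact force between the fingers and pin below 0.05 N and linear speed of pin below 0.02 m/s and value of joint clamp above 1 rad), for 0.2 s.
At the end, for the whole second after the job is handed in: The pin lies released and still in both vees: middle within 12 mm of the vee block's along it and 3 mm sideways, axis 41.5 to 47 mm above its underside, within 0.06 rad of its direction; the clamp is down on it (joint below 0.06 rad) and let go (x of pin_center in the frame of vee between -0.012 and 0.012 m and y of pin_center in the frame of vee between -0.003 and 0.003 m and z of pin_center in the frame of vee between 0.0415 and 0.047 m and angle between the x axis of pin and the x axis of vee, either way round below 0.06 rad and contact force between the fingers and pin below 0.05 N and linear speed of pin below 0.02 m/s and value of joint clamp below 0.06 rad and contact force between the fingers and clamp below 0.05 N); the robot touches nothing.
It fails at once if the round pin was let fall (moving faster than 0.5 m/s with nothing holding it) (linear speed of pin above 0.5 m/s and contact force between the fingers and pin below 0.05 N).
It fails at once if the square bar or the bush was moved more than 25 mm (distance of any of square_bar, bush from where it was at the start of the episode above 0.025 m).
It fails at once if the can or the mug was knocked over (angle between any of can, mug's own z axis and vertical above 0.6 rad).
It also fails if it takes over 72 s, if anything falls off the work surface, if the arm or the gripper's body presses on something with over 40 N, if the wrist force passes 120 N, or if a joint passes its speed limit or range.

## Working session

There is one attempt and no reset: what is moved stays moved. The work goes in short steps, Python scripts to look and compute and a tool call to move; the robot and the scene stay as the last step left them, time stands still between calls to the robot, and variables do not carry over. Pictures are saved under pics/ and viewed, and the job is handed in when it is done.

Besides the shell and the picture viewer there is one more tool, called after ">>>" as a command line: name --argument value ..., lists and objects as JSON in quotes. arm_command: Moves the arm, as the interface text tells. Its arguments: {"type":"object","properties":{"rows":{"type":"array","items":{"type":"object","properties":{"delta_rot":{"type":"array","items":{"type":"number"}},"xyz":{"type":"array","items":{"type":"number"}},"gripper":{"type":"number"}}}},"force":{"type":"number"}},"required":["rows"]}

```bash
ls; mkdir -p pics
cat > h.py <<'E'
import numpy as np, cv2
from workcell import bot, read_camera
def snap(name,tag):
    c=read_camera(name); cv2.imwrite(f'pics/{tag}.png',c['pixels'][:,:,::-1]); np.savez(f'pics/{tag}.npz',**c); return c
def world(c):
    K=np.array(c['intrinsics']);d=np.array(c['dist_coeffs'],float)
    h,w=c['range_z'].shape
    u,v=np.meshgrid(np.arange(w),np.arange(h))
    p=cv2.undistortPoints(np.stack([u,v],-1).reshape(-1,1,2).astype(float),K,d).reshape(h,w,2)
    z=c['range_z']
    P=np.stack([p[...,0]*z,-p[...,1]*z,-z,np.ones_like(z)],-1)
    T=np.linalg.inv(np.array(c['camera_from_world']))
    W=(P@T.T)[...,:3]; W[z<=0]=np.nan
    return W
E
python3 - <<'E'
from h import *
s=bot.read_state();print(s)
for n in('scene','top'):
    c=snap(n,n+'0');print(n,np.linalg.inv(c['camera_from_world']).round(3).tolist(),np.array(c['intrinsics']).round(1).tolist(),c['dist_coeffs'],(c['range_z']>0).mean())
E
```

```text
pics
{'time': 0.0, 'q': array([-1.33587978e+00,  2.64778213e-01,  1.60539960e+00, -8.31763401e-06,
        1.27371598e+00, -3.68934763e-02]), 'joint_vel': array([-0.00103173,  0.00013239,  0.00073943, -0.00110006,  0.00120954,
        0.00022465]), 'joint_torque': array([ 1.30995204e-04, -5.15112627e+01, -3.67315400e+01, -4.58636521e-05,
        1.30497929e-02,  2.86337456e-05]), 'tool_pos': array([ 0.18104596, -0.64948826,  0.22993134]), 'tcp_rot': array([-2.50077915,  1.89909924,  0.00280268]), 'wrist_force': array([ 0.44385703, -0.10097225,  0.67030598]), 'torque': array([-0.03607877,  0.03090425,  0.00399014]), 'width': 1.0005235255802756}
scene [[0.498, -0.722, 0.481, 1.06], [0.867, 0.405, -0.289, -0.299], [0.014, 0.561, 0.827, 0.971], [0.0, 0.0, 0.0, 1.0]] [[369.8, 0.0, 316.1], [0.0, 369.8, 199.9], [0.0, 0.0, 1.0]] [-0.08250242  0.          0.          0.          0.        ] 0.9961484375
top [[-0.021, 0.983, -0.182, 0.388], [-1.0, -0.024, -0.018, -0.017], [-0.022, 0.181, 0.983, 1.069], [0.0, 0.0, 0.0, 1.0]] [[372.3, 0.0, 319.0], [0.0, 372.3, 201.0], [0.0, 0.0, 1.0]] [-0.03570666  0.          0.          0.          0.        ] 0.995984375
```

View pics/top0.png

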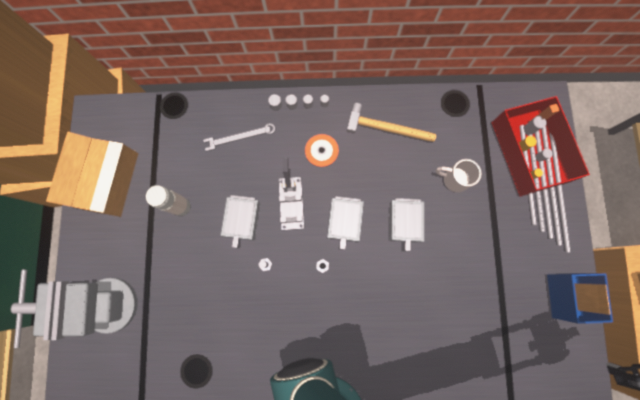

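View pics/scene0.png

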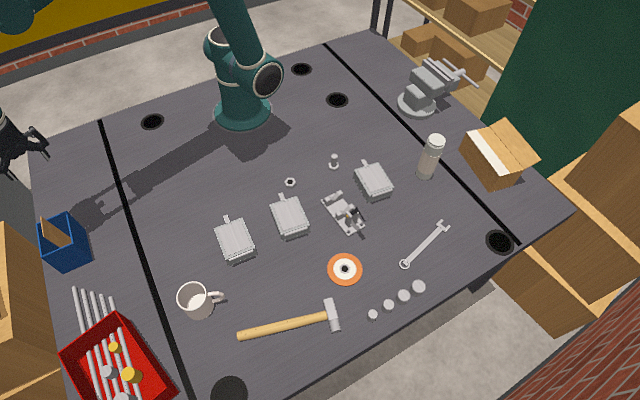

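The top view shows tins at about (240,218), (345,220) and (408,222), with their tabs toward the robot. The vee block is at (291,205), the can at (165,198) and the mug at (462,175). Next I measure them by height.

```bash
cat > m.py <<'E'
from h import *
for n in('top0','scene0'):
    c=dict(np.load(f'pics/{n}.npz'));W=world(c)
    z=W[...,2]; roi=(W[...,0]>.3)&(W[...,0]<.75)&(abs(W[...,1])<.45)
    print(n,'bench z',np.nanmedian(z[roi&(abs(z)<.01)]))
    m=(roi&(z>.028)).astype(np.uint8)
    N,L,st,ce=cv2.connectedComponentsWithStats(m)
    for i in range(1,N):
        if st[i,4]<40: continue
        P=W[L==i]; t=P[(P[:,2]>.032)&(P[:,2]<.055)]
        if len(t)<20: t=P
        r=cv2.minAreaRect(t[:,:2].astype(np.float32)*1000)
        print(st[i],ce[i].round(),'n',len(t),'zmed',np.median(t[:,2]).round(4),'zmax',P[:,2].max().round(3),'mean',P.mean(0).round(3),'rect',np.round(r[0],1),np.round(r[1],1),round(r[2],1))
E
python3 m.py
python3 -c "
import cv2
a=cv2.imread('pics/top0.png')[150:270,130:500];cv2.imwrite('pics/crop0.png',cv2.resize(a[:,70:310],None,fx=3.3,fy=3.3,interpolation=cv2.INTER_CUBIC))"
```

```text
top0 bench z 0.00017962308314123376
[282 158  14  34 253] [287. 176.] n 253 zmed 0.0987 zmax 0.135 mean [0.637 0.085 0.096] rect [646.3  82.1] [36.  72.9] 84.4
[435 159  46  32 600] [461. 174.] n 187 zmed 0.0429 zmax 0.09 mean [ 0.641 -0.396  0.063] rect [ 634.7 -387.7] [ 72.7 102.5] 10.2
[146 186  42  29 786] [166. 200.] n 62 zmed 0.0442 zmax 0.174 mean [0.574 0.397 0.132] rect [572.3 393.4] [25.3 53.7] 66.1
[280 195  22   7 115] [291. 198.] n 94 zmed 0.0398 zmax 0.048 mean [0.589 0.082 0.038] rect [589.3  83.3] [14.6 57.7] 2.5
[ 221  196   38   51 1358] [240. 218.] n 1343 zmed 0.0451 zmax 0.052 mean [0.535 0.224 0.045] rect [526.8 227.1] [ 90.2 141.9] 81.4
[ 328  197   36   53 1374] [346. 220.] n 1372 zmed 0.045 zmax 0.053 mean [ 0.523 -0.071  0.045] rect [514.3 -69.7] [ 88.1 144.4] 82.1
[ 391  199   33   51 1383] [407. 221.] n 1383 zmed 0.0453 zmax 0.052 mean [ 0.517 -0.24   0.045] rect [ 508.5 -240.4] [ 89.2 140.5] 86.3
[281 217  10   6  55] [285. 220.] n 51 zmed 0.0397 zmax 0.047 mean [0.528 0.097 0.039] rect [528.5  96.9] [14.6 24.5] 3.5
[292 216  11   7  54] [298. 219.] n 48 z
[... 557 characters left out ...]
.539 0.222 0.044] rect [525.4 228.2] [ 89.2 145.1] 81.1
[325 190  18  14 104] [334. 196.] n 79 zmed 0.0397 zmax 0.046 mean [0.532 0.081 0.037] rect [530.   83.2] [16.8 62.4] 4.2
[ 270  192   40   45 1083] [289. 215.] n 1075 zmed 0.045 zmax 0.051 mean [ 0.529 -0.071  0.045] rect [516.6 -67.8] [ 89. 144.] 81.3
[336 203  33  21 342] [353. 213.] n 129 zmed 0.0413 zmax 0.134 mean [0.628 0.083 0.073] rect [608.7  85.7] [54.5 60.6] 1.3
[ 213  214   43   48 1207] [234. 239.] n 1203 zmed 0.0448 zmax 0.051 mean [ 0.522 -0.243  0.045] rect [ 508.2 -241.8] [ 89.4 145. ] 85.9
[176 281  49  37 752] [196. 298.] n 224 zmed 0.0429 zmax 0.089 mean [ 0.643 -0.397  0.062] rect [ 652.1 -391.5] [103.1  72.2] 47.8
```

View pics/crop0.png

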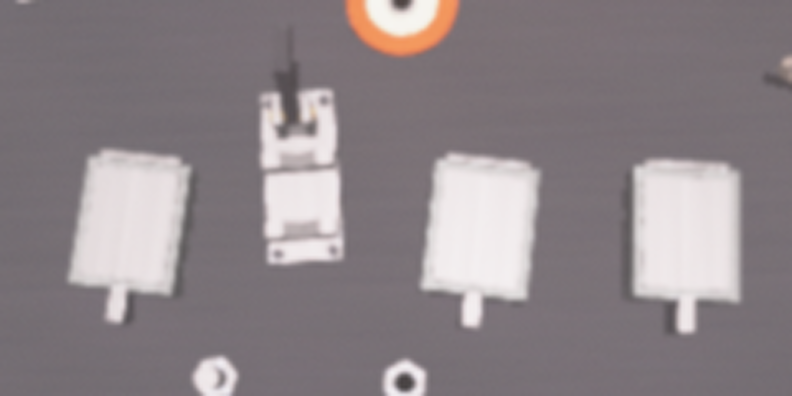

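```bash
cat > m2.py <<'E'
from h import *
tins={'L':((.527,.227),-8.7),'M':((.515,-.069),-8.2),'R':((.508,-.241),-3.9)}
for n in('top0','scene0'):
    c=dict(np.load(f'pics/{n}.npz'));W=world(c).reshape(-1,3);W=W[~np.isnan(W[:,0])]
    for k,(o,a) in tins.items():
        a0=np.radians(a);ex=np.array([np.cos(a0),np.sin(a0)]);ey=np.array([-ex[1],ex[0]])
        d=W[:,:2]-o; X=d@ex;Y=d@ey
        s=(abs(X)<85)&(abs(Y)<.055)&(abs(X)<.09)&(W[:,2]>.034)&(W[:,2]<.056)
        x,y,z=X[s],Y[s],W[s,2]
        # tab: narrow near part ; body: others
        lo=np.percentile(x,.3);tab=x<lo+.018
        body=x>lo+.035
        b=cv2.minAreaRect((W[s][body][:,:2]*1000).astype(np.float32))
        far=np.percentile(x,99.7)
        print(n,k,'near',lo.round(4),'far',far.round(4),'taby',np.median(y[tab]).round(4),'n',tab.sum(),'tabz',np.median(z[tab]).round(4),'body y',np.percentile(y[body],[1,99]).round(4),'rect',np.round(b[0],1),np.round(b[1],1),round(b[2],1))
        for r in (lo+.012,):
            print('   grip pt (tip+12) world',(np.array(o)+ex*r+ey*np.median(y[tab])).round(4))
    # vee base
    o=np.array([.56,.083]);d=W[:,:2]-o
    for zr in ((.008,.018),(.034,.05)):
        s=(abs(d[:,0])<.1)&(abs(d[:,1])<.045)&(W[:,2]>zr[0])&(W[:,2]<zr[1])
        b=cv2.minAreaRect((W[s][:,:2]*1000).astype(np.float32));print('vee',zr,np.round(b[0],1),np.round(b[1],1),round(b[2],1))
    s=(d[:,0]>-.02)&(d[:,0]<.2)&(abs(d[:,1])<.04)&(W[:,2]>.075)
    P=W[s];print('clamp',np.round(P.mean(0),3),'x',P[:,0].min().round(3),P[:,0].max().round(3),'zmax',P[:,2].max().round(3), 'top pts',P[P[:,2]>P[:,2].max()-.008].mean(0).round(3),'maxx pts',P[P[:,0]>P[:,0].max()-.006].mean(0).round(3))
E
python3 m2.py
```

```text
top0 L near -0.0696 far 0.0696 taby -0.001 n 40 tabz 0.0469 body y [-0.0439  0.044 ] rect [544.7 224.6] [ 90.  105.2] 81.8
   grip pt (tip+12) world [0.4699 0.2347]
top0 M near -0.0703 far 0.0706 taby -0.0013 n 38 tabz 0.0463 body y [-0.0439  0.0423] rect [532.9 -72.4] [ 88.2 106.7] 81.8
   grip pt (tip+12) world [ 0.4571 -0.062 ]
top0 R near -0.069 far 0.0694 taby 0.0013 n 36 tabz 0.0464 body y [-0.0427  0.0446] rect [ 526.5 -241.6] [ 89.2 104.5] 86.1
   grip pt (tip+12) world [ 0.4512 -0.2358]
vee (0.008, 0.018) [579.4  82.6] [150.3  64.1] 2.9
vee (0.034, 0.05) [567.4  81.6] [91.1 59.1] 2.9
clamp [0.646 0.086 0.112] x 0.613 0.684 zmax 0.135 top pts [0.648 0.086 0.13 ] maxx pts [0.681 0.087 0.117]
scene0 L near -0.0693 far 0.0704 taby -0.0038 n 24 tabz 0.0463 body y [-0.0425  0.0426] rect [545.2 225.1] [ 89.2 105. ] 81.2
   grip pt (tip+12) world [0.4697 0.2319]
scene0 M near -0.0679 far 0.0722 taby 0.0008 n 28 tabz 0.0462 body y [-0.0423  0.0443] rect [535.4 -70.6] [ 88.2 106.2] 82.1
   grip pt (tip+12) world [ 0.4598 -0.0602]
scene0 R near -0.0679 far 0.0721 taby -0.0004 n 33 tabz 0.0463 body y [-0.0446  0.0426] rect [ 528.  -243.1] [ 89.3 105.3] 85.8
   grip pt (tip+12) world [ 0.4522 -0.2376]
vee (0.008, 0.018) [580.5  85.1] [151.   66.4] 3.1
vee (0.034, 0.05) [578.4  85.5] [114.4  62.4] 2.7
clamp [0.655 0.085 0.116] x 0.616 0.683 zmax 0.134 top pts [0.651 0.087 0.13 ] maxx pts [0.681 0.087 0.117]
```

```bash
cat > plan.py <<'E'
from h import *
from scipy.spatial.transform import Rotation as R
def down(yaw_deg,flip=False):
    # tool x = obj +y (or -y if flip), z down
    a=np.radians(yaw_deg);ex=np.array([np.cos(a),np.sin(a),0]);ey=np.array([-ex[1],ex[0],0]);s=-1 if flip else 1
    return R.from_matrix(np.stack([s*ey,s*ex,[0,0,-1]],1))
def cur():
    s=bot.read_state();return np.array(s['tool_pos']),R.from_rotvec(s['tcp_rot']),s
def delta(p,Rt=None):
    q,Rc,s=cur()
    d=Rc.inv().apply(np.array(p)-q)
    print('t',round(s['time'],2),'tcp',q.round(4),'q',np.round(s['q'],2),'F',np.round(s['wrist_force'],1),'w',round(s['width']*85.4,1))
    print('tool-frame shift',d.round(4))
    if Rt is not None: print('turn',(Rc.inv()*Rt).as_rotvec().round(4))
E
python3 - <<'E'
from plan import *
q,Rc,s=cur();print(Rc.as_matrix().round(3))
for f in(0,1):delta((.4515,-.237,.15),down(-3.9,f))
E
```

```text
[[ 0.268 -0.963 -0.   ]
 [-0.963 -0.268  0.002]
 [-0.002 -0.    -1.   ]]
t 0.1 tcp [ 0.181  -0.6496  0.2301] q [-1.34  0.26  1.61  0.    1.27 -0.04] F [-1.   0.2  0.2] w 85.5
tool-frame shift [-0.3247 -0.3713  0.0808]
turn [-2.9000e-03  4.0000e-04 -2.8018e+00]
t 0.1 tcp [ 0.181  -0.6496  0.2301] q [-1.34  0.26  1.61  0.    1.27 -0.04] F [-1.   0.2  0.2] w 85.5
tool-frame shift [-0.3247 -0.3713  0.0808]
turn [3.000e-04 2.100e-03 3.398e-01]
```

>>> arm_command --rows '[{"xyz":[-0.0325,-0.037,0.005],"gripper":0.05},{"xyz":[-0.0325,-0.037,0.005],"gripper":0.05},{"xyz":[-0.0325,-0.037,0.005],"gripper":0.05},{"xyz":[-0.0325,-0.037,0.005],"gripper":0.05},{"xyz":[-0.0325,-0.037,0.005],"gripper":0.05},{"xyz":[-0.0325,-0.037,0.005],"gripper":0.05},{"xyz":[-0.0325,-0.037,0.005],"gripper":0.05},{"xyz":[-0.0325,-0.037,0.005],"gripper":0.05},{"xyz":[-0.0325,-0.037,0.005],"gripper":0.05},{"xyz":[-0.0325,-0.037,0.005],"gripper":0.05},{"delta_rot":[0,0,0.14],"gripper":0.05},{"delta_rot":[0,0,0.14],"gripper":0.05}]' --force 20

```text
invalid input
```

Run:
```python
from plan import *
delta((.4505,-.237,.0245),down(-3.9,1))
```

```text
t 0.1 tcp [ 0.181  -0.6496  0.2301] q [-1.34  0.26  1.61  0.    1.27 -0.04] F [-1.   0.2  0.2] w 85.5
tool-frame shift [-0.3247 -0.3703  0.2063]
turn [3.000e-04 2.100e-03 3.398e-01]
```

>>> arm_command --rows '[{"xyz":[-0.0325,-0.037,0.005],"delta_rot":[0,0,0],"gripper":0.05},{"xyz":[-0.0325,-0.037,0.005],"delta_rot":[0,0,0],"gripper":0.05},{"xyz":[-0.0325,-0.037,0.005],"delta_rot":[0,0,0],"gripper":0.05},{"xyz":[-0.0325,-0.037,0.005],"delta_rot":[0,0,0],"gripper":0.05},{"xyz":[-0.0325,-0.037,0.005],"delta_rot":[0,0,0],"gripper":0.05},{"xyz":[-0.0325,-0.037,0.005],"delta_rot":[0,0,0],"gripper":0.05},{"xyz":[-0.0325,-0.037,0.005],"delta_rot":[0,0,0],"gripper":0.05},{"xyz":[-0.0325,-0.037,0.005],"delta_rot":[0,0,0],"gripper":0.05},{"xyz":[-0.0325,-0.037,0.005],"delta_rot":[0,0,0],"gripper":0.05},{"xyz":[-0.0325,-0.037,0.005],"delta_rot":[0,0,0],"gripper":0.05},{"xyz":[0,0,0],"delta_rot":[0,0,0.14],"gripper":0.05},{"xyz":[0,0,0],"delta_rot":[0,0,0.14],"gripper":0.05}]' --force 20

```text
time: 1.3
tool_pos: [0.4508, -0.2356, 0.1805]
tcp_rot: [2.21, -2.232, -0.002]
wrist_force: [0.2, -0.0, -0.2]
width: 0.583
```

Run:
```python
from plan import *
delta((.4505,-.237,.0245),down(-3.9,1))
```

```text
t 1.3 tcp [ 0.4508 -0.2356  0.1805] q [-0.53 -0.01  2.01 -0.    1.15  1.05] F [ 0.2 -0.  -0.2] w 49.8
tool-frame shift [1.50e-03 1.00e-04 1.56e-01]
turn [0.0013 0.0007 0.0583]
```

>>> arm_command --rows '[{"xyz":[0.0015,0,0.04],"delta_rot":[0,0,0.058],"gripper":0.04},{"xyz":[0,0,0.04],"delta_rot":[0,0,0],"gripper":0.04},{"xyz":[0,0,0.04],"delta_rot":[0,0,0],"gripper":0.04},{"xyz":[0,0,0.036],"delta_rot":[0,0,0],"gripper":0.04},{"xyz":[0,0,0],"delta_rot":[0,0,0],"gripper":0.005},{"xyz":[0,0,0],"delta_rot":[0,0,0],"gripper":0.005},{"xyz":[0,0,0],"delta_rot":[0,0,0],"gripper":0.005},{"xyz":[0,0,0],"delta_rot":[0,0,0],"gripper":0.005},{"xyz":[0,0,0],"delta_rot":[0,0,0],"gripper":0.005}]' --force 25

```text
time: 2.2
tool_pos: [0.4488, -0.2374, 0.0261]
tcp_rot: [2.146, -2.294, -0.007]
wrist_force: [-3.9, 6.9, -2.9]
width: 0.157
```

Run:
```python
from plan import *
delta((.4505,-.237,.0245),down(-3.9,1))
t=np.arange(13)*.15;x=-127*np.cos(t)+3*np.sin(t);z=127*np.sin(t)+3*np.cos(t)
print(np.c_[-np.diff(x),-np.diff(z)].round(1).tolist())
```

```text
t 2.2 tcp [ 0.4488 -0.2374  0.0261] q [-0.54  0.18  2.13  0.    0.84  1.1 ] F [-3.9  6.9 -2.9] w 13.4
tool-frame shift [-0.0006 -0.0017  0.0016]
turn [0.0035 0.0031 0.0015]
[[-1.9, -18.9], [-4.7, -18.5], [-7.4, -17.5], [-9.9, -16.2], [-12.2, -14.6], [-14.3, -12.6], [-16.0, -10.3], [-17.4, -7.8], [-18.3, -5.1], [-18.9, -2.3], [-19.0, 0.5], [-18.7, 3.4]]
```

>>> arm_command --rows '[{"xyz":[0,-0.002,-0.019],"delta_rot":[0,0,0],"gripper":0.005},{"xyz":[0,-0.0047,-0.0185],"delta_rot":[0,0,0],"gripper":0.005},{"xyz":[0,-0.0074,-0.0175],"delta_rot":[0,0,0],"gripper":0.005},{"xyz":[0,-0.01,-0.016],"delta_rot":[0,0,0],"gripper":0.005},{"xyz":[0,-0.012,-0.0146],"delta_rot":[0,0,0],"gripper":0.005},{"xyz":[0,-0.0143,-0.0126],"delta_rot":[0,0,0],"gripper":0.005},{"xyz":[0,-0.016,-0.0103],"delta_rot":[0,0,0],"gripper":0.005},{"xyz":[0,-0.0174,-0.0078],"delta_rot":[0,0,0],"gripper":0.005},{"xyz":[0,-0.0183,-0.005],"delta_rot":[0,0,0],"gripper":0.005},{"xyz":[0,-0.019,-0.0023],"delta_rot":[0,0,0],"gripper":0.005},{"xyz":[0,-0.019,0.0005],"delta_rot":[0,0,0],"gripper":0.005},{"xyz":[0,-0.0187,0.0034],"delta_rot":[0,0,0],"gripper":0.005}]' --force 25

```text
time: 3.4
tool_pos: [0.6042, -0.2483, 0.1421]
tcp_rot: [2.143, -2.289, -0.016]
wrist_force: [-9.1, -0.5, -18.8]
width: 0.097
```

Run:
```python
from plan import *
delta((.4505,-.237,.0245),down(-3.9,1))
c=snap('top','top1')
cv2.imwrite('pics/crop1.png',cv2.resize(c['pixels'][130:270,200:460,::-1],None,fx=3,fy=3,interpolation=cv2.INTER_CUBIC))
```

```text
t 3.4 tcp [ 0.6042 -0.2483  0.1421] q [-0.43  0.3   1.73 -0.    1.12  1.21] F [ -9.1  -0.5 -18.8] w 8.3
tool-frame shift [-0.0009  0.1527  0.1194]
turn [0.0117 0.0027 0.0023]
```

View pics/crop1.png

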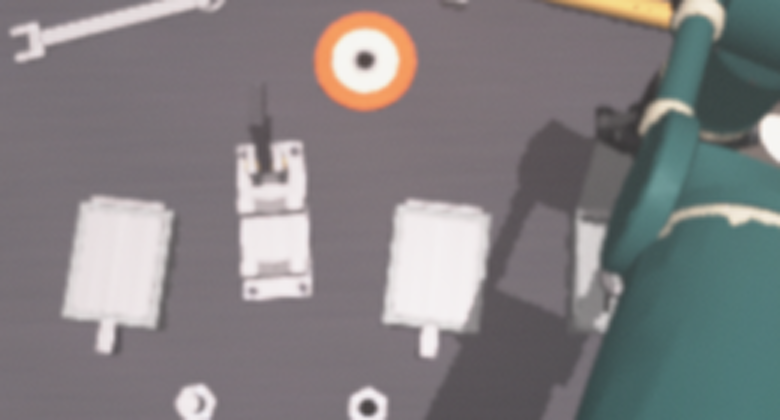

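The arm hides tin R at the right edge of this view. The opening reads 8 mm, less than the tab's width, so I check from the other camera.

Run:
```python
from plan import *
c=snap('scene','sc1')
cv2.imwrite('pics/sc1c.png',cv2.resize(c['pixels'][120:280,150:400,::-1],None,fx=3,fy=3,interpolation=cv2.INTER_CUBIC))
```

```text
(no output)
```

View pics/sc1c.png

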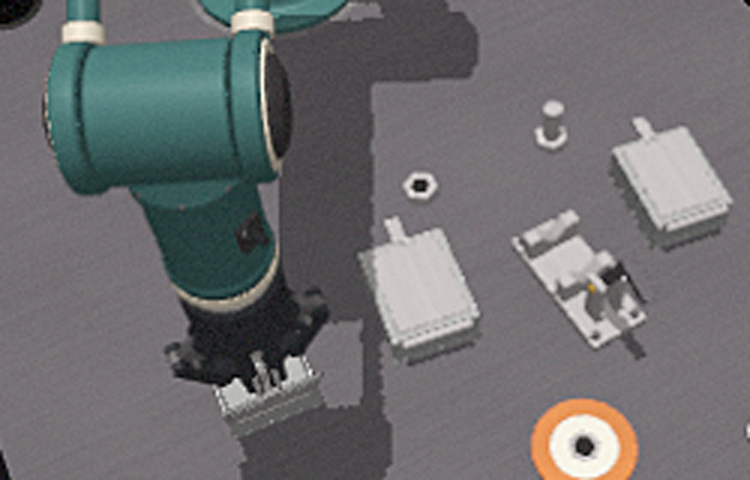

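The scene view shows the lid swung up, with its tab between the fingers at crop (262,375). I release it, back off and look inside.

>>> arm_command --rows '[{"xyz":[0,0,0],"delta_rot":[0,0,0],"gripper":0.05},{"xyz":[0,0,-0.005],"delta_rot":[0,0,0],"gripper":0.05},{"xyz":[0,0,-0.03],"delta_rot":[0,0,0],"gripper":0.05},{"xyz":[0,0,-0.04],"delta_rot":[0,0,0],"gripper":0.05},{"xyz":[-0.04,0.03,0],"delta_rot":[0,0,0],"gripper":0.05},{"xyz":[-0.04,0.03,0],"delta_rot":[0,0,0],"gripper":0.05},{"xyz":[-0.04,0.03,0],"delta_rot":[0,0,0],"gripper":0.05},{"xyz":[-0.04,0.03,0],"delta_rot":[0,0,0],"gripper":0.05},{"xyz":[-0.035,0.03,0],"delta_rot":[0,0,0.075],"gripper":0.05}]' --force 25

```text
time: 4.4
tool_pos: [0.4722, -0.0438, 0.2235]
tcp_rot: [-2.053, 2.37, -0.007]
wrist_force: [0.2, 0.9, 0.5]
width: 0.584
```

Run:
```python
from plan import *
delta((.456,-.061,.0245),down(-8.2,1))
c=snap('top','top2');d=snap('scene','sc2')
a=cv2.resize(c['pixels'][150:270,330:470,::-1],(560,480),interpolation=cv2.INTER_CUBIC)
cv2.imwrite('pics/c2.png',a)
a=cv2.resize(d['pixels'][160:300,180:320,::-1],(480,480),interpolation=cv2.INTER_CUBIC)
cv2.imwrite('pics/d2.png',a)
```

```text
t 4.4 tcp [ 0.4722 -0.0438  0.2235] q [-0.15 -0.12  2.03  0.    1.23  1.57] F [0.2 0.9 0.5] w 49.9
tool-frame shift [0.0195 0.015  0.1989]
turn [-0.0071  0.001   0.    ]
```

View pics/c2.png

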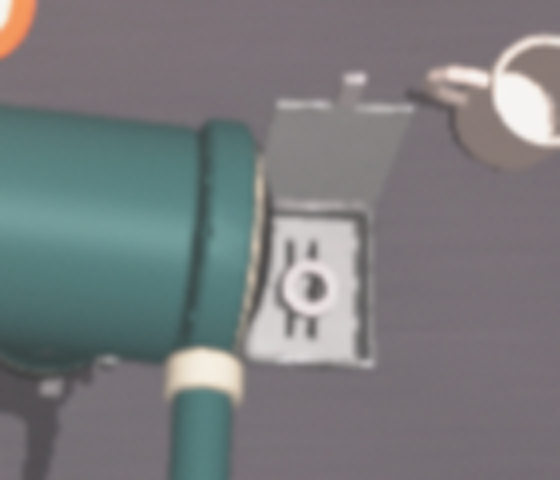

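View pics/d2.png

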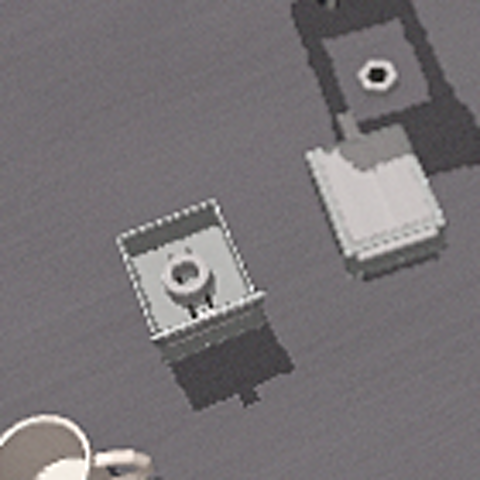

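Tin R holds the bush (ring at crop (308,288)) and its lid is well open. Next is tin M.

>>> arm_command --rows '[{"xyz":[0.02,0.015,0.03],"delta_rot":[-0.007,0,0],"gripper":0.04},{"xyz":[0,0,0.045],"delta_rot":[0,0,0],"gripper":0.04},{"xyz":[0,0,0.045],"delta_rot":[0,0,0],"gripper":0.04},{"xyz":[0,0,0.045],"delta_rot":[0,0,0],"gripper":0.04},{"xyz":[0,0,0.032],"delta_rot":[0,0,0],"gripper":0.04},{"xyz":[0,0,0],"delta_rot":[0,0,0],"gripper":0.005},{"xyz":[0,0,0],"delta_rot":[0,0,0],"gripper":0.005},{"xyz":[0,0,0],"delta_rot":[0,0,0],"gripper":0.005},{"xyz":[0,0,0],"delta_rot":[0,0,0],"gripper":0.005},{"xyz":[0,0,0],"delta_rot":[0,0,0],"gripper":0.005}]' --force 25

```text
time: 5.5
tool_pos: [0.4531, -0.0599, 0.0251]
tcp_rot: [2.056, -2.374, -0.015]
wrist_force: [-3.2, 16.0, -1.7]
width: 0.159
```

>>> arm_command --rows '[{"xyz":[-0.001,-0.002,-0.019],"delta_rot":[0,0,0],"gripper":0.005},{"xyz":[0,-0.0047,-0.0185],"delta_rot":[0,0,0],"gripper":0.005},{"xyz":[0,-0.0074,-0.0175],"delta_rot":[0,0,0],"gripper":0.005},{"xyz":[0,-0.01,-0.016],"delta_rot":[0,0,0],"gripper":0.005},{"xyz":[0,-0.012,-0.0146],"delta_rot":[0,0,0],"gripper":0.005},{"xyz":[0,-0.0143,-0.0126],"delta_rot":[0,0,0],"gripper":0.005},{"xyz":[0,-0.016,-0.0103],"delta_rot":[0,0,0],"gripper":0.005},{"xyz":[0,-0.0174,-0.0078],"delta_rot":[0,0,0],"gripper":0.005},{"xyz":[0,-0.0183,-0.005],"delta_rot":[0,0,0],"gripper":0.005},{"xyz":[0,-0.019,-0.0023],"delta_rot":[0,0,0],"gripper":0.005},{"xyz":[0,-0.019,0.0005],"delta_rot":[0,0,0],"gripper":0.005},{"xyz":[0,-0.0187,0.0034],"delta_rot":[0,0,0],"gripper":0.005}]' --force 25

```text
time: 6.7
tool_pos: [0.6144, -0.0849, 0.1467]
tcp_rot: [2.059, -2.372, -0.0]
wrist_force: [-1.3, -0.1, 0.3]
width: 0.057
```

>>> arm_command --rows '[{"xyz":[0,0,0],"delta_rot":[0,0,0],"gripper":0.04},{"xyz":[0,0,-0.01],"delta_rot":[0,0,0],"gripper":0.04},{"xyz":[0,0,-0.035],"delta_rot":[0,0,0],"gripper":0.04},{"xyz":[0,0,-0.035],"delta_rot":[0,0,0],"gripper":0.04},{"xyz":[-0.04,0.02,0],"delta_rot":[0,0,0],"gripper":0.04},{"xyz":[-0.04,0.02,0],"delta_rot":[0,0,0],"gripper":0.04},{"xyz":[-0.04,0.02,0],"delta_rot":[0,0,0],"gripper":0.04},{"xyz":[-0.04,0.02,0],"delta_rot":[0,0,0],"gripper":0.04},{"xyz":[-0.04,0.02,0],"delta_rot":[0,0,0],"gripper":0.04},{"xyz":[-0.04,0.01,0],"delta_rot":[0,0,0],"gripper":0.04}]' --force 25

```text
time: 7.7
tool_pos: [0.5352, 0.1701, 0.2253]
tcp_rot: [2.058, -2.371, -0.006]
wrist_force: [0.6, -0.1, 0.9]
width: 0.472
```

Run:
```python
from plan import *
delta((.466,.2335,.0245),down(-8.7,1))
c=snap('top','top3');d=snap('scene','sc3')
a=cv2.resize(c['pixels'][150:270,240:470,::-1],None,fx=3.2,fy=3.2,interpolation=cv2.INTER_CUBIC)
cv2.imwrite('pics/c3.png',a)
a=cv2.resize(d['pixels'][140:290,200:400,::-1],None,fx=3.5,fy=3.5,interpolation=cv2.INTER_CUBIC)
cv2.imwrite('pics/d3.png',a)
```

```text
t 7.7 tcp [0.5352 0.1701 0.2253] q [0.26 0.06 1.85 0.   1.23 1.97] F [ 0.6 -0.1  0.9] w 40.3
tool-frame shift [-0.0528  0.0765  0.2012]
turn [0.0044 0.0012 0.0108]
```

View pics/c3.png

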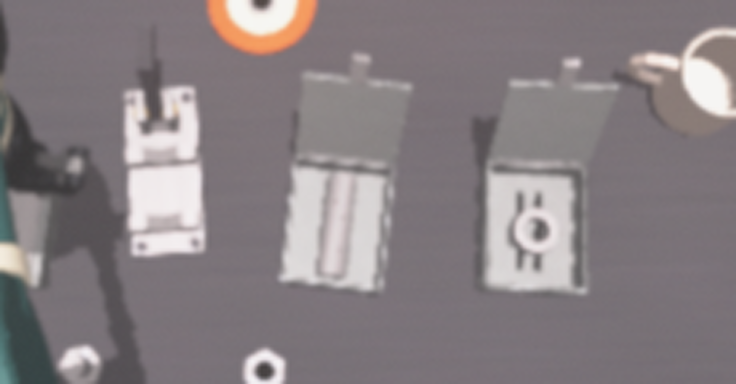

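View pics/d3.png

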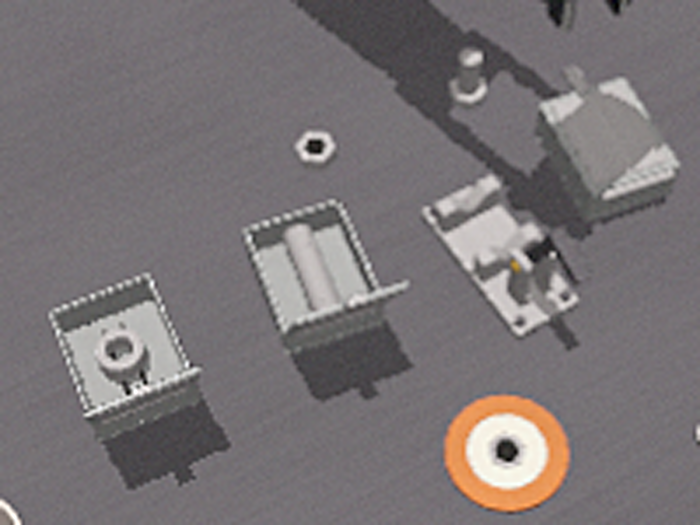

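Tin M holds a long part, at crop (338,225) in the top view. It looks round in the scene view, but I check its cross-profile with the range data.

Run:
```python
from plan import *
for n in('top3','sc3'):
    c=dict(np.load(f'pics/{n}.npz'));W=world(c).reshape(-1,3);I=c['pixels'].reshape(-1,3).mean(1)
    o=np.array([.527,-.0715]);a=np.radians(-8.2);ex=np.array([np.cos(a),np.sin(a)]);ey=np.array([-ex[1],ex[0]])
    d=W[:,:2]-o;X=d@ex;Y=d@ey
    s=(abs(X)<.035)&(abs(Y)<.03)
    for y0 in np.arange(-.022,.023,.004):
        k=s&(abs(Y-y0)<.002)
        print(n,round(y0,3),k.sum(),np.median(W[k,2]).round(4),I[k].mean().round())
    k=(abs(X)<.05)&(abs(Y)<.03)&(W[:,2]>.025)&(W[:,2]<.045)
    r=cv2.minAreaRect((W[k][:,:2]*1000).astype(np.float32));print(r, 'axis',X[k].min(),X[k].max(),Y[k].mean(),np.percentile(Y[k],[2,98]),W[k,2].max())
```

```text
top3 -0.022 32 0.0028 215.0
top3 -0.018 36 0.0026 214.0
top3 -0.014 24 0.003 201.0
top3 -0.01 31 0.0298 184.0
top3 -0.006 35 0.0343 190.0
top3 -0.002 37 0.0345 209.0
top3 0.002 35 0.0348 216.0
top3 0.006 37 0.0334 205.0
top3 0.01 35 0.0305 179.0
top3 0.014 38 0.0037 170.0
top3 0.018 32 0.003 202.0
top3 0.022 34 0.0033 215.0
((527.6555786132812, -73.00323486328125), (56.72185134887695, 98.11476135253906), 81.64962005615234) axis -0.04818587946925932 0.04998871721161573 0.00010561261041674168 [-0.01505896  0.01289674] 0.04251358573359476
sc3 -0.022 22 0.0028 184.0
sc3 -0.018 21 0.0032 184.0
sc3 -0.014 22 0.0022 183.0
sc3 -0.01 47 0.0218 147.0
sc3 -0.006 27 0.0321 181.0
sc3 -0.002 31 0.0341 192.0
sc3 0.002 27 0.0349 193.0
sc3 0.006 25 0.0345 183.0
sc3 0.01 23 0.0323 165.0
sc3 0.014 15 0.0289 167.0
sc3 0.018 6 0.0043 178.0
sc3 0.022 19 0.0028 185.0
((522.363525390625, -68.52640533447266), (24.862571716308594, 87.82998657226562), 81.72650146484375) axis -0.04893761774308281 0.03890197147341984 0.0013335146903422474 [-0.00973899  0.01390433] 0.03862475713956659
```

Run:
```python
from plan import *
for n in('top3','sc3'):
    c=dict(np.load(f'pics/{n}.npz'));W=world(c).reshape(-1,3)
    o=np.array([.527,-.0715]);a=np.radians(-8.2);ex=np.array([np.cos(a),np.sin(a)]);ey=np.array([-ex[1],ex[0]])
    d=W[:,:2]-o;X=d@ex;Y=d@ey
    k=(abs(X)<.0515)&(abs(Y)<.009)&(W[:,2]>.028)&(W[:,2]<.038)
    print(n,np.percentile(X[k],[0,1,99,100]).round(4))
    P=W[k];k2=P[:,2]>.033;vx=np.polyfit(X[k][k2],Y[k][k2],1);print('slope',vx)
    # tin walls rim
    r=(abs(X)<.08)&(abs(Y)<.06)&(W[:,2]>.034)&(W[:,2]<.043)
    print('rim near',np.percentile(X[r],1).round(4),'Y',np.percentile(Y[r&(X<.03)],[1,99]).round(4))
delta((.5265,-.0715,.15),down(-8.2,1))
```

```text
top3 [-0.0482 -0.048   0.0489  0.0496]
slope [-4.18580064e-03 -5.64624697e-05]
rim near -0.0578 Y [-0.0437  0.0438]
sc3 [-0.0489 -0.047   0.0386  0.0389]
slope [-0.0052395   0.00135653]
rim near -0.0568 Y [-0.0417  0.0458]
t 7.8 tcp [0.5357 0.173  0.2253] q [0.27 0.06 1.85 0.01 1.23 1.97] F [ 1.1 -0.2  0.9] w 39.9
tool-frame shift [ 0.2437 -0.0244  0.0744]
turn [0.0042 0.0034 0.0069]
```

The profile falls away like a 26 mm round (z 35, 34 and 30.5 mm at y = 0, 6 and 10 mm), so this is the pin. Its centre is about (0.525, -0.071). I move above it.

>>> arm_command --rows '[{"xyz":[0.04,0,0],"delta_rot":[0.004,0.003,0.007],"gripper":0.042},{"xyz":[0.045,-0.004,0],"delta_rot":[0,0,0],"gripper":0.042},{"xyz":[0.045,-0.005,0],"delta_rot":[0,0,0],"gripper":0.042},{"xyz":[0.045,-0.005,0],"delta_rot":[0,0,0],"gripper":0.042},{"xyz":[0.045,-0.005,0.02],"delta_rot":[0,0,0],"gripper":0.042},{"xyz":[0.023,-0.004,0.04],"delta_rot":[0,0,0],"gripper":0.042},{"xyz":[0,0,0.04],"delta_rot":[0,0,0],"gripper":0.042},{"xyz":[0,0,0.03],"delta_rot":[0,0,0],"gripper":0.042},{"xyz":[0,0,0],"delta_rot":[0,0,0],"gripper":0.042}]' --force 40

```text
time: 8.7
tool_pos: [0.5192, -0.076, 0.0899]
tcp_rot: [2.043, -2.374, -0.01]
wrist_force: [-1.1, 0.5, -0.3]
width: 0.494
```

Run:
```python
from plan import *
delta((.5248,-.0707,.0085),down(-8.4,1))
```

```text
t 8.7 tcp [ 0.5192 -0.076   0.0899] q [-0.19  0.12  2.05 -0.    0.98  1.53] F [-1.1  0.5 -0.3] w 42.2
tool-frame shift [-0.0063 -0.0056  0.0813]
turn [ 0.011  -0.003  -0.0031]
```

>>> arm_command --rows '[{"xyz":[-0.006,-0.0055,0.02],"delta_rot":[0.011,-0.003,-0.003],"gripper":0.042},{"xyz":[0,0,0.015],"delta_rot":[0,0,0],"gripper":0.042},{"xyz":[0,0,0],"delta_rot":[0,0,0],"gripper":0.042},{"xyz":[0,0,0],"delta_rot":[0,0,0],"gripper":0.042}]'

```text
time: 9.1
tool_pos: [0.5302, -0.0706, 0.059]
tcp_rot: [-2.051, 2.372, -0.011]
wrist_force: [0.6, 0.9, -0.2]
width: 0.494
```

Run:
```python
from plan import *
delta((.5248,-.0707,.0085),down(-8.4,1))
```

```text
t 9.1 tcp [ 0.5302 -0.0706  0.059 ] q [-0.18  0.17  2.07  0.    0.9   1.54] F [ 0.6  0.9 -0.2] w 42.2
tool-frame shift [0.0009 0.0058 0.0505]
turn [-0.0087 -0.0003  0.0017]
```

>>> arm_command --rows '[{"xyz":[0,0,0],"delta_rot":[0,0,0],"gripper":0.042}]'

```text
time: 9.2
tool_pos: [0.5309, -0.0706, 0.0594]
tcp_rot: [-2.05, 2.372, -0.012]
wrist_force: [-0.9, 1.1, 0.9]
width: 0.498
```

>>> arm_command --rows '[{"xyz":[0,0,0],"delta_rot":[0,0,0],"gripper":0.042}]'

```text
time: 9.3
tool_pos: [0.5308, -0.0705, 0.0591]
tcp_rot: [-2.05, 2.372, -0.012]
wrist_force: [-0.6, -0.6, 0.1]
width: 0.491
```

Run:
```python
from plan import *
delta((.5248,-.0707,.0085),down(-8.4,1))
```

```text
t 9.3 tcp [ 0.5308 -0.0705  0.0591] q [-0.18  0.17  2.07  0.    0.9   1.54] F [-0.6 -0.6  0.1] w 42.0
tool-frame shift [0.001  0.0064 0.0505]
turn [-0.0099 -0.0002  0.0016]
```

The arm needs about 0.3 to 0.4 s to settle, so I add still rows from here on.

>>> arm_command --rows '[{"xyz":[0.001,0.006,0.01],"delta_rot":[-0.01,0,0.002],"gripper":0.042},{"xyz":[0,0,0.005],"delta_rot":[0,0,0],"gripper":0.042},{"xyz":[0,0,0],"delta_rot":[0,0,0],"gripper":0.042},{"xyz":[0,0,0],"delta_rot":[0,0,0],"gripper":0.042},{"xyz":[0,0,0],"delta_rot":[0,0,0],"gripper":0.042},{"xyz":[0,0,0],"delta_rot":[0,0,0],"gripper":0.042}]'

```text
time: 9.9
tool_pos: [0.5242, -0.0706, 0.043]
tcp_rot: [2.051, -2.378, -0.002]
wrist_force: [-0.1, 0.0, -0.6]
width: 0.493
```

Run:
```python
from plan import *
delta((.5248,-.0707,.0085),down(-8.4,1))
```

```text
t 9.9 tcp [ 0.5242 -0.0706  0.043 ] q [-0.18  0.19  2.08 -0.    0.88  1.54] F [-0.1  0.  -0.6] w 42.1
tool-frame shift [ 0.0001 -0.0007  0.0345]
turn [ 0.0015 -0.     -0.0006]
```

>>> arm_command --rows '[{"xyz":[0,0,0.012],"delta_rot":[0,0,0],"gripper":0.042},{"xyz":[0,0,0.012],"delta_rot":[0,0,0],"gripper":0.042},{"xyz":[0,0,0.01],"delta_rot":[0,0,0],"gripper":0.042},{"xyz":[0,0,0],"delta_rot":[0,0,0],"gripper":0.042},{"xyz":[0,0,0],"delta_rot":[0,0,0],"gripper":0.042},{"xyz":[0,0,0],"delta_rot":[0,0,0],"gripper":0.042}]'

```text
time: 10.5
tool_pos: [0.5241, -0.0705, 0.0089]
tcp_rot: [2.051, -2.378, -0.002]
wrist_force: [-0.0, 0.1, 0.3]
width: 0.501
```

>>> arm_command --rows '[{"xyz":[0,0,0],"delta_rot":[0,0,0],"gripper":0.015},{"xyz":[0,0,0],"delta_rot":[0,0,0],"gripper":0.015},{"xyz":[0,0,0],"delta_rot":[0,0,0],"gripper":0.015},{"xyz":[0,0,0],"delta_rot":[0,0,0],"gripper":0.015},{"xyz":[0,0,0],"delta_rot":[0,0,0],"gripper":0.015}]' --force 50

```text
time: 11.0
tool_pos: [0.5247, -0.0699, 0.0096]
tcp_rot: [-2.051, 2.379, 0.001]
wrist_force: [0.2, 4.7, 4.8]
width: 0.282
```

Run:
```python
from plan import *
delta((.5248,-.0707,.0085),down(-8.4,1))
```

```text
t 11.0 tcp [ 0.5247 -0.0699  0.0096] q [-0.18  0.24  2.1   0.    0.81  1.54] F [0.2 4.7 4.8] w 24.1
tool-frame shift [ 0.0008 -0.0002  0.0011]
turn [ 0.0004  0.0009 -0.0009]
```

The opening is 24.1 mm. With pad give at 50 N (the 14 mm tab read 13.4 at 25 N) that fits the 26 mm pin. I lift it and look.

>>> arm_command --rows '[{"xyz":[0,0,-0.005],"delta_rot":[0,0,0],"gripper":0.015},{"xyz":[0,0,-0.015],"delta_rot":[0,0,0],"gripper":0.015},{"xyz":[0,0,-0.03],"delta_rot":[0,0,0],"gripper":0.015},{"xyz":[0,0,-0.03],"delta_rot":[0,0,0],"gripper":0.015},{"xyz":[0,0,-0.03],"delta_rot":[0,0,0],"gripper":0.015},{"xyz":[0,0,-0.02],"delta_rot":[0,0,0],"gripper":0.015},{"xyz":[0,0,0],"delta_rot":[0,0,0],"gripper":0.015},{"xyz":[0,0,0],"delta_rot":[0,0,0],"gripper":0.015},{"xyz":[0,0,0],"delta_rot":[0,0,0],"gripper":0.015}]'

```text
time: 11.9
tool_pos: [0.5224, -0.0704, 0.137]
tcp_rot: [2.05, -2.376, -0.006]
wrist_force: [-0.3, 0.8, -4.2]
width: 0.286
```

Run:
```python
from plan import *
d=snap('scene','sc4')
a=cv2.resize(d['pixels'][140:260,240:400,::-1],None,fx=5,fy=5,interpolation=cv2.INTER_CUBIC)
cv2.imwrite('pics/d4.png',a)
delta((.5595,.083,.15),down(2.9,1))
```

```text
t 11.95 tcp [ 0.5223 -0.0703  0.1367] q [-0.18  0.07  2.01 -0.    1.07  1.54] F [ 0.8  0.3 -4.6] w 24.5
tool-frame shift [-0.1571 -0.0142 -0.0134]
turn [ 0.0059  0.0005 -0.1978]
```

View pics/d4.png

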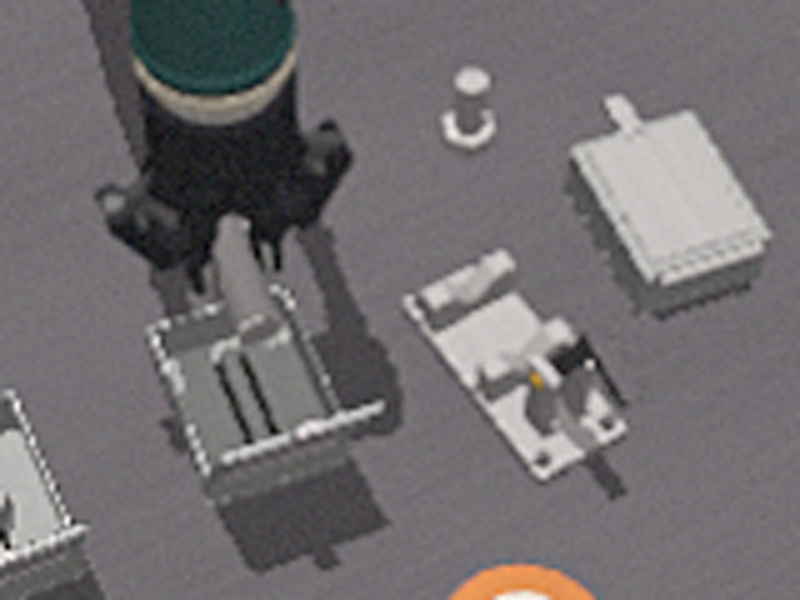

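Crop (240,270) shows the round pin held in the fingers and the tin's strips bare. I carry it over the vee block.

>>> arm_command --rows '[{"xyz":[-0.02,-0.002,0],"delta_rot":[0,0,0],"gripper":0.015},{"xyz":[-0.03,-0.003,0],"delta_rot":[0,0,0],"gripper":0.015},{"xyz":[-0.03,-0.003,0],"delta_rot":[0,0,0],"gripper":0.015},{"xyz":[-0.03,-0.003,0],"delta_rot":[0,0,0],"gripper":0.015},{"xyz":[-0.03,-0.003,0],"delta_rot":[0,0,0],"gripper":0.015},{"xyz":[-0.017,0,0],"delta_rot":[0,0,-0.05],"gripper":0.015},{"xyz":[0,0,0],"delta_rot":[0,0,-0.075],"gripper":0.015},{"xyz":[0,0,0],"delta_rot":[0,0,-0.073],"gripper":0.015},{"xyz":[0,0,0],"delta_rot":[0,0,0],"gripper":0.015},{"xyz":[0,0,0],"delta_rot":[0,0,0],"gripper":0.015},{"xyz":[0,0,0],"delta_rot":[0,0,0],"gripper":0.015},{"xyz":[0,0,0],"delta_rot":[0,0,0],"gripper":0.015}]'

```text
time: 13.15
tool_pos: [0.5608, 0.0824, 0.1386]
tcp_rot: [2.275, -2.164, -0.003]
wrist_force: [0.1, 0.1, -4.7]
width: 0.285
```

Run:
```python
from plan import *
delta((.5595,.083,.06),down(2.9,1))
```

```text
t 13.15 tcp [0.5608 0.0824 0.1386] q [0.1  0.14 1.93 0.   1.07 1.62] F [ 0.1  0.1 -4.7] w 24.3
tool-frame shift [-0.0006  0.0011  0.0786]
turn [ 0.0023  0.0003 -0.0007]
```

Lower to z 0.055, then measure the pin against the block.

>>> arm_command --rows '[{"xyz":[-0.0005,0.001,0.02],"delta_rot":[0,0,0],"gripper":0.015},{"xyz":[0,0,0.03],"delta_rot":[0,0,0],"gripper":0.015},{"xyz":[0,0,0.02],"delta_rot":[0,0,0],"gripper":0.015},{"xyz":[0,0,0.013],"delta_rot":[0,0,0],"gripper":0.015},{"xyz":[0,0,0],"delta_rot":[0,0,0],"gripper":0.015},{"xyz":[0,0,0],"delta_rot":[0,0,0],"gripper":0.015},{"xyz":[0,0,0],"delta_rot":[0,0,0],"gripper":0.015}]'

```text
time: 13.85
tool_pos: [0.5613, 0.0833, 0.0573]
tcp_rot: [-2.276, 2.164, -0.0]
wrist_force: [0.4, -0.2, -3.3]
width: 0.288
```

Run:
```python
from plan import *
d=snap('scene','sc5');c=snap('top','top5')
a=cv2.resize(d['pixels'][150:270,270:430,::-1],None,fx=5,fy=5,interpolation=cv2.INTER_CUBIC)
cv2.imwrite('pics/d5.png',a)
a=cv2.resize(c['pixels'][140:260,220:380,::-1],None,fx=5,fy=5,interpolation=cv2.INTER_CUBIC)
cv2.imwrite('pics/c5.png',a)
delta((.5595,.083,.032),down(2.9,1))
```

```text
t 13.95 tcp [0.5611 0.0833 0.0573] q [0.1  0.23 1.99 0.   0.92 1.62] F [ 0.3  0.7 -4.9] w 24.4
tool-frame shift [0.0003 0.0017 0.0253]
turn [-0.0009  0.0005  0.0002]
```

View pics/d5.png

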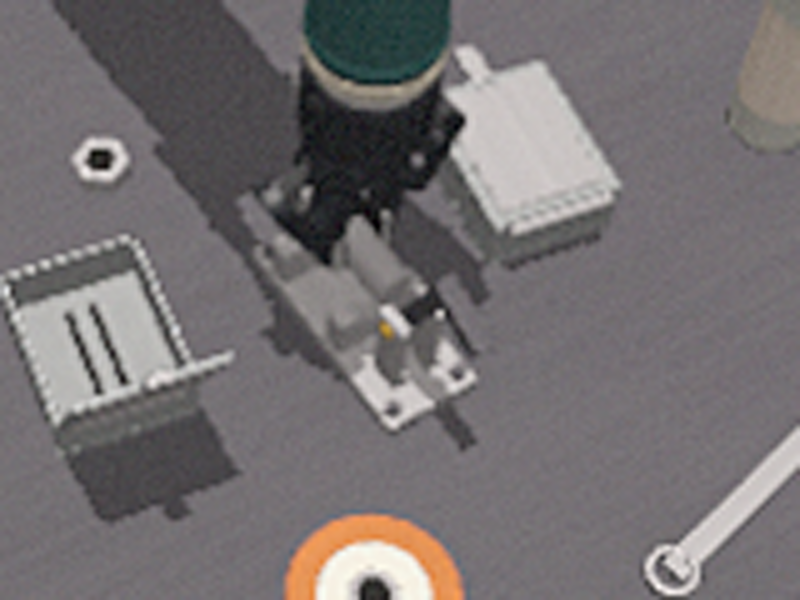

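View pics/c5.png

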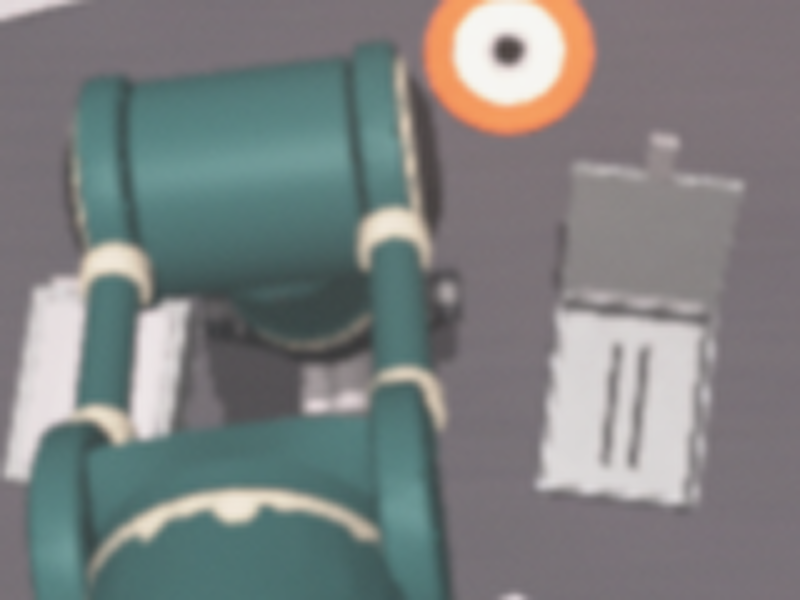

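The scene crop shows the pin over the vees, with its far end at about (405,285) just short of the hinge cheeks. I measure that end and the lateral centring.

Run:
```python
from plan import *
c=dict(np.load('pics/sc5.npz'));W=world(c).reshape(-1,3)
o=np.array([.5595,.083]);a=np.radians(2.9);ex=np.array([np.cos(a),np.sin(a)]);ey=np.array([-ex[1],ex[0]])
d=W[:,:2]-o;X=d@ex;Y=d@ey
for x0 in np.arange(.014,.07,.004):
    k=(abs(X-x0)<.002)&(abs(Y)<.02)&(W[:,2]>.055)&(W[:,2]<.1)
    if k.sum():
        i=W[k,2].argsort()[-6:]
        print(round(x0,3),k.sum(),'zmax',W[k,2].max().round(4),'y of top',np.median(Y[k][i]).round(4),'y',Y[k].min().round(4),Y[k].max().round(4))
```

```text
0.014 29 zmax 0.0984 y of top 0.0013 y -0.0183 0.0193
0.018 10 zmax 0.0843 y of top -0.003 y -0.0109 0.0139
0.022 14 zmax 0.0842 y of top 0.0004 y -0.0108 0.0095
0.026 8 zmax 0.0846 y of top -0.0007 y -0.0131 0.0073
0.03 10 zmax 0.0833 y of top -0.0009 y -0.0114 0.0098
0.034 11 zmax 0.0831 y of top -0.0021 y -0.0125 0.0098
0.038 12 zmax 0.0847 y of top 0.0004 y -0.0112 0.0105
0.042 14 zmax 0.0842 y of top 0.0006 y -0.0111 0.0135
0.046 28 zmax 0.0812 y of top 0.0005 y -0.0103 0.0125
0.05 1 zmax 0.0812 y of top 0.0059 y 0.0059 0.0059
0.054 5 zmax 0.0732 y of top -0.0109 y -0.015 0.0129
0.058 6 zmax 0.0755 y of top -0.0133 y -0.0176 0.015
0.062 9 zmax 0.0793 y of top -0.0134 y -0.0181 -0.0046
0.066 8 zmax 0.075 y of top -0.0112 y -0.0165 -0.0053
0.07 13 zmax 0.0983 y of top -0.0062 y -0.0169 0.009
```

>>> arm_command --rows '[{"xyz":[0,0.002,0.008],"delta_rot":[0,0,0],"gripper":0.015},{"xyz":[0,0,0.008],"delta_rot":[0,0,0],"gripper":0.015},{"xyz":[0,0,0.005],"delta_rot":[0,0,0],"gripper":0.015},{"xyz":[0,0,0.002],"delta_rot":[0,0,0],"gripper":0.015},{"xyz":[0,0,0],"delta_rot":[0,0,0],"gripper":0.015},{"xyz":[0,0,0],"delta_rot":[0,0,0],"gripper":0.015}]'

```text
time: 14.55
tool_pos: [0.5579, 0.0831, 0.0327]
tcp_rot: [2.276, -2.164, -0.002]
wrist_force: [0.5, -0.3, -4.0]
width: 0.283
```

>>> arm_command --rows '[{"xyz":[0,0,0.0015],"delta_rot":[0,0,0],"gripper":0.015},{"xyz":[0,0,0.001],"delta_rot":[0,0,0],"gripper":0.015},{"xyz":[0,0,0],"delta_rot":[0,0,0],"gripper":0.015},{"xyz":[0,0,0],"delta_rot":[0,0,0],"gripper":0.015}]'

```text
time: 14.95
tool_pos: [0.5584, 0.083, 0.0316]
tcp_rot: [2.277, -2.164, -0.001]
wrist_force: [-4.0, -2.0, 6.4]
width: 0.288
```

Contact at z 0.0316 (expected 0.032). Release, check, then rise.

>>> arm_command --rows '[{"xyz":[0,0,0],"delta_rot":[0,0,0],"gripper":0.026},{"xyz":[0,0,0],"delta_rot":[0,0,0],"gripper":0.03},{"xyz":[0,0,0],"delta_rot":[0,0,0],"gripper":0.045},{"xyz":[0,0,0],"delta_rot":[0,0,0],"gripper":0.045},{"xyz":[0,0,0],"delta_rot":[0,0,0],"gripper":0.045},{"xyz":[0,0,-0.01],"delta_rot":[0,0,0],"gripper":0.045},{"xyz":[0,0,-0.03],"delta_rot":[0,0,0],"gripper":0.045},{"xyz":[0,0,-0.04],"delta_rot":[0,0,0],"gripper":0.045},{"xyz":[0,0,-0.05],"delta_rot":[0,0,0],"gripper":0.045},{"xyz":[0,0.04,-0.05],"delta_rot":[0,0,0],"gripper":0.045},{"xyz":[0,0.04,0],"delta_rot":[0,0,0],"gripper":0.045},{"xyz":[0,0.04,0],"delta_rot":[0,0,0],"gripper":0.045}]' --force 20

```text
time: 16.15
tool_pos: [0.4475, 0.0775, 0.2026]
tcp_rot: [-2.275, 2.162, -0.003]
wrist_force: [0.4, -0.4, -0.4]
width: 0.528
```

```bash
cat > chk.py <<'E'
from plan import *
import sys
t=sys.argv[1]
d=snap('scene','sc'+t);c=snap('top','top'+t)
a=cv2.resize(d['pixels'][170:250,300:400,::-1],None,fx=7,fy=7,interpolation=cv2.INTER_CUBIC)
cv2.imwrite(f'pics/d{t}.png',a)
a=cv2.resize(c['pixels'][140:260,240:360,::-1],None,fx=5,fy=5,interpolation=cv2.INTER_CUBIC)
cv2.imwrite(f'pics/c{t}.png',a)
o=np.array([.5595,.083]);an=np.radians(2.9);ex=np.array([np.cos(an),np.sin(an)]);ey=np.array([-ex[1],ex[0]])
for n,c in(('scene',d),('top',c)):
    W=world(c).reshape(-1,3);e=W[:,:2]-o;X=e@ex;Y=e@ey
    k=(abs(X)<.053)&(abs(Y)<.008)&(W[:,2]>.048)&(W[:,2]<.065)
    if k.sum()<5: print(n,'few',k.sum());continue
    print(n,'pin x',np.percentile(X[k],[0,2,98,100]).round(4),'ridge z',np.percentile(W[k,2],90).round(4),'y mean',Y[k].mean().round(4),'slope',np.polyfit(X[k],Y[k],1)[0].round(3))
    k=(X>.03)&(X<.16)&(abs(Y)<.02)&(W[:,2]>.08)&(W[:,2]<.2)
    if k.sum()<5: continue
    print('  clamp pts',k.sum(),'x',X[k].min().round(4),X[k].max().round(4),'zmax',W[k,2].max().round(4),'ymed',np.median(Y[k]).round(4))
delta((.56,.083,.2),down(2.9,1))
E
python3 chk.py 6
```

```text
scene pin x [-0.0465 -0.0433  0.045   0.0458] ridge z 0.0584 y mean -0.0008 slope -0.003
  clamp pts 122 x 0.065 0.124 zmax 0.1327 ymed -0.0045
top pin x [0.0299 0.0304 0.0411 0.0412] ridge z 0.0608 y mean -0.0 slope -0.02
  clamp pts 154 x 0.0608 0.1246 zmax 0.1361 ymed -0.0019
t 16.25 tcp [0.442  0.0771 0.1993] q [ 0.12 -0.15  2.1   0.    1.2   1.64] F [ 0.7 -0.3  0.5] w 44.9
tool-frame shift [ 0.0002 -0.1181 -0.0012]
turn [0.0048 0.0003 0.0006]
```

View pics/d6.png

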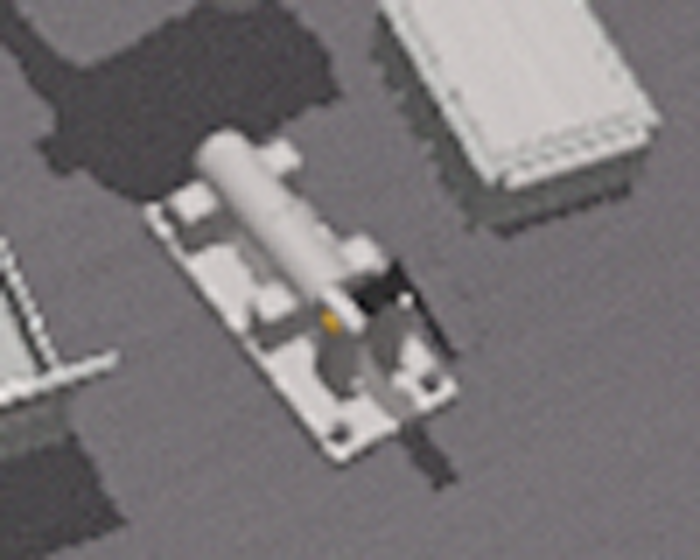

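View pics/c6.png

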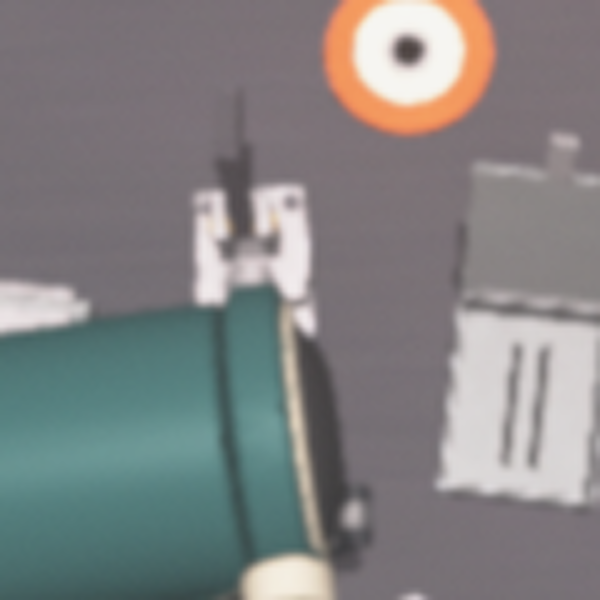

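The pin is seated: its ends are at x ≈ -45 and +45 mm in the vee frame, ridge z 58 mm, y ≈ 0. The clamp is up with its tab tip at x ≈ 124 mm and z max 135 mm, so θ ≈ 1.9. That puts the grip point at X 110, Z 117 mm.

>>> arm_command --rows '[{"xyz":[0,-0.03,0],"delta_rot":[0.005,0,0],"gripper":0.045},{"xyz":[0,-0.045,0],"delta_rot":[0,0,0],"gripper":0.045},{"xyz":[0,-0.045,0],"delta_rot":[0,0,0],"gripper":0.045},{"xyz":[0,-0.045,0],"delta_rot":[0,0,0],"gripper":0.045},{"xyz":[0,-0.04,0],"delta_rot":[0,0,0],"gripper":0.045},{"xyz":[0,-0.022,0],"delta_rot":[0,0,0],"gripper":0.04},{"xyz":[0,0,0],"delta_rot":[0,0,0],"gripper":0.04},{"xyz":[0,0,0],"delta_rot":[0,0,0],"gripper":0.04},{"xyz":[0,0,0],"delta_rot":[0,0,0],"gripper":0.04},{"xyz":[0,0,0],"delta_rot":[0,0,0],"gripper":0.04}]'

```text
time: 17.25
tool_pos: [0.6726, 0.089, 0.2003]
tcp_rot: [-2.276, 2.163, -0.003]
wrist_force: [-0.1, -0.1, -0.5]
width: 0.472
```

Run:
```python
from plan import *
delta((.6694,.0876,.098),down(2.9,1))
t=1.9-np.arange(21)*.0965
X=-66*np.cos(t)+28*np.sin(t);Z=66*np.sin(t)+28*np.cos(t)
print(np.c_[t[1:],-np.diff(X),-np.diff(Z)].round(2).tolist())
```

```text
t 17.25 tcp [0.6726 0.089  0.2003] q [0.09 0.29 1.63 0.   1.22 1.61] F [-0.1 -0.1 -0.5] w 40.3
tool-frame shift [0.0012 0.0036 0.1023]
turn [-0.0027  0.0004  0.0004]
[[1.8, 5.37, -4.36], [1.71, 5.76, -3.82], [1.61, 6.1, -3.25], [1.51, 6.39, -2.65], [1.42, 6.61, -2.02], [1.32, 6.78, -1.37], [1.22, 6.88, -0.71], [1.13, 6.92, -0.05], [1.03, 6.89, 0.62], [0.93, 6.8, 1.28], [0.84, 6.64, 1.93], [0.74, 6.42, 2.56], [0.65, 6.15, 3.17], [0.55, 5.81, 3.75], [0.45, 5.43, 4.29], [0.36, 4.99, 4.79], [0.26, 4.5, 5.25], [0.16, 3.98, 5.66], [0.07, 3.41, 6.02], [-0.03, 2.82, 6.32]]
```

>>> arm_command --rows '[{"xyz":[0.001,0.0035,0.03],"delta_rot":[-0.002,0,0],"gripper":0.04},{"xyz":[0,0,0.03],"delta_rot":[0,0,0],"gripper":0.04},{"xyz":[0,0,0.03],"delta_rot":[0,0,0],"gripper":0.04},{"xyz":[0,0,0.012],"delta_rot":[0,0,0],"gripper":0.04},{"xyz":[0,0,0],"delta_rot":[0,0,0],"gripper":0.04},{"xyz":[0,0,0],"delta_rot":[0,0,0],"gripper":0.005},{"xyz":[0,0,0],"delta_rot":[0,0,0],"gripper":0.005},{"xyz":[0,0,0],"delta_rot":[0,0,0],"gripper":0.005},{"xyz":[0,0,0],"delta_rot":[0,0,0],"gripper":0.005},{"xyz":[0,0,0],"delta_rot":[0,0,0],"gripper":0.005}]' --force 30

```text
time: 18.25
tool_pos: [0.6721, 0.0886, 0.1004]
tcp_rot: [-2.274, 2.161, -0.004]
wrist_force: [-0.4, 3.8, 5.8]
width: 0.157
```

Run:
```python
from plan import *
delta((.6694,.0876,.098),down(2.9,1))
```

```text
t 18.25 tcp [0.6721 0.0886 0.1004] q [0.09 0.37 1.72 0.   1.05 1.61] F [-0.4  3.8  5.8] w 13.4
tool-frame shift [0.0009 0.0027 0.0024]
turn [-0.0051  0.0014  0.0003]
```

Opening 13.4 mm means the tab is gripped. Swing down, first half.

>>> arm_command --rows '[{"xyz":[0,0.0054,-0.0044],"delta_rot":[0,0,0],"gripper":0.005},{"xyz":[0,0.0058,-0.0038],"delta_rot":[0,0,0],"gripper":0.005},{"xyz":[0,0.0061,-0.0033],"delta_rot":[0,0,0],"gripper":0.005},{"xyz":[0,0.0064,-0.0027],"delta_rot":[0,0,0],"gripper":0.005},{"xyz":[0,0.0066,-0.002],"delta_rot":[0,0,0],"gripper":0.005},{"xyz":[0,0.0068,-0.0014],"delta_rot":[0,0,0],"gripper":0.005},{"xyz":[0,0.0069,-0.0007],"delta_rot":[0,0,0],"gripper":0.005},{"xyz":[0,0.0069,0],"delta_rot":[0,0,0],"gripper":0.005},{"xyz":[0,0.0069,0.0006],"delta_rot":[0,0,0],"gripper":0.005},{"xyz":[0,0.0068,0.0013],"delta_rot":[0,0,0],"gripper":0.005},{"xyz":[0,0.0066,0.002],"delta_rot":[0,0,0],"gripper":0.005},{"xyz":[0,0.0064,0.0026],"delta_rot":[0,0,0],"gripper":0.005}]' --force 30

```text
time: 19.45
tool_pos: [0.5984, 0.0849, 0.1142]
tcp_rot: [-2.269, 2.156, -0.013]
wrist_force: [4.7, 4.8, 9.7]
width: 0.156
```

Run:
```python
from plan import *
# expected at theta .742
t=.742;X=62-66*np.cos(t)+28*np.sin(t);Z=63.4+66*np.sin(t)+28*np.cos(t);a=np.radians(2.9)
delta((.5595+X/1e3*np.cos(a),.083+X/1e3*np.sin(a),Z/1e3-.019),down(2.9,1))
```

```text
t 19.45 tcp [0.5984 0.0849 0.1142] q [0.1  0.22 1.88 0.   1.02 1.62] F [4.7 4.8 9.7] w 13.3
tool-frame shift [-0.      0.0068  0.0045]
turn [-0.0142  0.0018  0.0001]
```

>>> arm_command --rows '[{"xyz":[0,0.0062,0.0032],"delta_rot":[0,0,0],"gripper":0.005},{"xyz":[0,0.0058,0.0038],"delta_rot":[0,0,0],"gripper":0.005},{"xyz":[0,0.0054,0.0043],"delta_rot":[0,0,0],"gripper":0.005},{"xyz":[0,0.005,0.0048],"delta_rot":[0,0,0],"gripper":0.005},{"xyz":[0,0.0045,0.0053],"delta_rot":[0,0,0],"gripper":0.005},{"xyz":[0,0.004,0.0057],"delta_rot":[0,0,0],"gripper":0.005},{"xyz":[0,0.0034,0.006],"delta_rot":[0,0,0],"gripper":0.005},{"xyz":[0,0.001,0.003],"delta_rot":[0,0,0],"gripper":0.005},{"xyz":[0,0,0],"delta_rot":[0,0,0],"gripper":0.005},{"xyz":[0,0,0],"delta_rot":[0,0,0],"gripper":0.005}]' --force 30

```text
time: 20.45
tool_pos: [0.559, 0.083, 0.0761]
tcp_rot: [-2.274, 2.161, -0.003]
wrist_force: [-4.2, 4.1, 9.8]
width: 0.155
```

```bash
python3 - <<'E'
from plan import *
t=0;X=62-66*np.cos(t)+28*np.sin(t);Z=63.4+66*np.sin(t)+28*np.cos(t);a=np.radians(2.9)
delta((.5595+X/1e3*np.cos(a),.083+X/1e3*np.sin(a),Z/1e3-.019),down(2.9,1))
E
python3 chk.py 7
```

```text
t 20.45 tcp [0.559  0.083  0.0761] q [0.1  0.2  1.99 0.   0.95 1.62] F [-4.2  4.1  9.8] w 13.2
tool-frame shift [-0.      0.0036  0.0037]
turn [-0.0044  0.0016  0.0002]
scene pin x [-0.0266 -0.022   0.0446  0.0476] ridge z 0.0574 y mean -0.0052 slope 0.017
top pin x [-0.0463 -0.0462 -0.013  -0.0106] ridge z 0.0587 y mean -0.0005 slope -0.059
t 20.55 tcp [0.5591 0.083  0.0761] q [0.1  0.2  1.99 0.   0.95 1.62] F [-4.6  4.8 10.4] w 13.4
tool-frame shift [-0.0002 -0.0015 -0.1239]
turn [-0.0044  0.0016  0.0002]
```

View pics/d7.png

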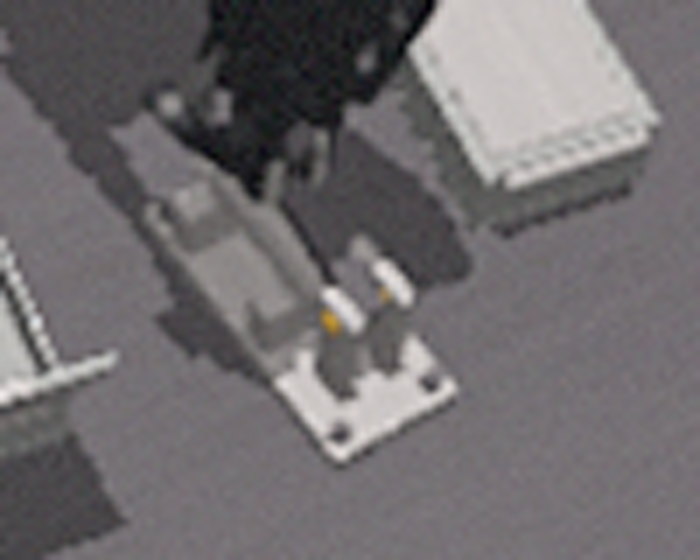

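Nearly down. I press a little further and watch the force.

>>> arm_command --rows '[{"xyz":[0,0.001,0.0015],"delta_rot":[0,0,0],"gripper":0.005},{"xyz":[0,0.0005,0.0015],"delta_rot":[0,0,0],"gripper":0.005},{"xyz":[0,0,0],"delta_rot":[0,0,0],"gripper":0.005},{"xyz":[0,0,0],"delta_rot":[0,0,0],"gripper":0.005},{"xyz":[0,0,0],"delta_rot":[0,0,0],"gripper":0.005}]' --force 30

```text
time: 21.05
tool_pos: [0.5578, 0.0829, 0.0733]
tcp_rot: [-2.274, 2.161, -0.003]
wrist_force: [-3.3, 3.7, 11.2]
width: 0.157
```

>>> arm_command --rows '[{"xyz":[0,0.0005,0.0015],"delta_rot":[0,0,0],"gripper":0.005},{"xyz":[0,0,0.0015],"delta_rot":[0,0,0],"gripper":0.005},{"xyz":[0,0,0],"delta_rot":[0,0,0],"gripper":0.005},{"xyz":[0,0,0],"delta_rot":[0,0,0],"gripper":0.005},{"xyz":[0,0,0],"delta_rot":[0,0,0],"gripper":0.005}]' --force 30

```text
time: 21.55
tool_pos: [0.5566, 0.0828, 0.0701]
tcp_rot: [-2.275, 2.162, -0.002]
wrist_force: [-5.0, 4.6, 11.0]
width: 0.157
```

>>> arm_command --rows '[{"xyz":[0,0,0.0015],"delta_rot":[0,0,0],"gripper":0.005},{"xyz":[0,0,0.001],"delta_rot":[0,0,0],"gripper":0.005},{"xyz":[0,0,0],"delta_rot":[0,0,0],"gripper":0.005},{"xyz":[0,0,0],"delta_rot":[0,0,0],"gripper":0.005},{"xyz":[0,0,0],"delta_rot":[0,0,0],"gripper":0.005}]' --force 30

```text
time: 22.05
tool_pos: [0.5558, 0.0828, 0.0672]
tcp_rot: [-2.276, 2.163, 0.0]
wrist_force: [-7.5, 3.7, 12.8]
width: 0.15
```

```bash
python3 chk.py 8
```

```text
scene pin x [-0.0057 -0.0038  0.0462  0.0474] ridge z 0.0618 y mean -0.0055 slope -0.016
top pin x [-0.0465 -0.0463 -0.0187 -0.0166] ridge z 0.0588 y mean -0.0007 slope -0.083
t 22.15 tcp [0.5558 0.0828 0.0672] q [0.1  0.21 2.   0.   0.93 1.62] F [-6.7  5.4 10.7] w 13.3
tool-frame shift [-0.0002 -0.0044 -0.1328]
turn [-0.0016  0.0015  0.0003]
```

View pics/d8.png

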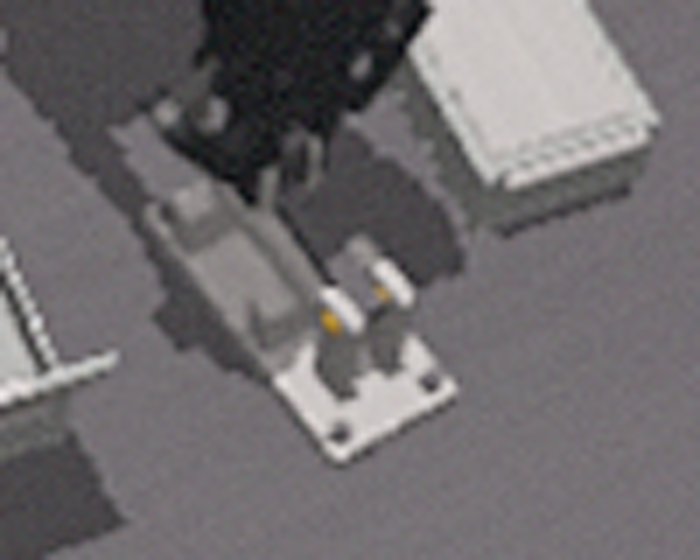

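The height doesn't tell arm motion from slip along the tab. I release, back off and look.

>>> arm_command --rows '[{"xyz":[0,0,0],"delta_rot":[0,0,0],"gripper":0.04},{"xyz":[0,0,0],"delta_rot":[0,0,0],"gripper":0.04},{"xyz":[0,0,0],"delta_rot":[0,0,0],"gripper":0.04},{"xyz":[0,0,-0.02],"delta_rot":[0,0,0],"gripper":0.04},{"xyz":[0,0,-0.04],"delta_rot":[0,0,0],"gripper":0.04},{"xyz":[0,0,-0.04],"delta_rot":[0,0,0],"gripper":0.04},{"xyz":[0,0.03,-0.03],"delta_rot":[0,0,0],"gripper":0.04},{"xyz":[0,0.04,0],"delta_rot":[0,0,0],"gripper":0.04},{"xyz":[0,0.04,0],"delta_rot":[0,0,0],"gripper":0.04},{"xyz":[0,0,0],"delta_rot":[0,0,0],"gripper":0.04},{"xyz":[0,0,0],"delta_rot":[0,0,0],"gripper":0.04}]'

```text
time: 23.25
tool_pos: [0.4452, 0.0761, 0.1949]
tcp_rot: [-2.276, 2.163, -0.002]
wrist_force: [-0.2, 0.6, -0.1]
width: 0.467
```

```bash
python3 chk.py 9
python3 - <<'E'
from plan import *
o=np.array([.5595,.083]);an=np.radians(2.9);ex=np.array([np.cos(an),np.sin(an)]);ey=np.array([-ex[1],ex[0]])
for n in('sc9','top9'):
    c=dict(np.load(f'pics/{n}.npz'));W=world(c).reshape(-1,3);e=W[:,:2]-o;X=e@ex;Y=e@ey;I=c['pixels'].reshape(-1,3).mean(1)
    for x0 in np.arange(-.02,.075,.006):
        k=(abs(X-x0)<.003)&(abs(Y)<.01)&(W[:,2]>.04)&(W[:,2]<.14)
        if k.sum(): print(n,round(x0,3),k.sum(),np.percentile(W[k,2],[50,85,100]).round(4),I[k].mean().round())
E
```

```text
scene pin x [-0.0459 -0.0438  0.044   0.0473] ridge z 0.0581 y mean -0.0035 slope -0.082
top few 2
t 23.35 tcp [0.4468 0.0763 0.1954] q [ 0.11 -0.14  2.1   0.    1.18  1.63] F [-0.6 -0.3  0. ] w 39.4
tool-frame shift [-0.001  -0.1134 -0.0044]
turn [-0.0023  0.0003  0.    ]
sc9 -0.02 8 [0.0552 0.0576 0.0578] 186.0
sc9 -0.014 7 [0.0549 0.0562 0.0577] 174.0
sc9 -0.008 11 [0.0559 0.0785 0.0815] 115.0
sc9 -0.002 21 [0.0977 0.1114 0.1148] 94.0
sc9 0.004 35 [0.086  0.1097 0.1127] 87.0
sc9 0.01 28 [0.0785 0.1111 0.1137] 99.0
sc9 0.016 17 [0.0718 0.0773 0.0799] 121.0
sc9 0.022 17 [0.0726 0.0761 0.0786] 117.0
sc9 0.028 18 [0.0698 0.0762 0.0785] 118.0
sc9 0.034 17 [0.0707 0.0742 0.0757] 123.0
sc9 0.04 17 [0.0707 0.0738 0.075 ] 130.0
sc9 0.046 13 [0.0707 0.0714 0.0719] 113.0
sc9 0.052 11 [0.0706 0.0718 0.072 ] 126.0
sc9 0.058 13 [0.0707 0.0724 0.0735] 121.0
sc9 0.064 14 [0.0695 0.0725 0.0745] 129.0
sc9 0.07 15 [0.0673 0.0707 0.0736] 107.0
top9 0.034 12 [0.073  0.0754 0.0777] 116.0
top9 0.04 15 [0.0711 0.0737 0.0744] 130.0
top9 0.046 9 [0.0724 0.0734 0.0738] 121.0
top9 0.052 19 [0.0701 0.0723 0.0747] 121.0
top9 0.058 15 [0.0689 0.0717 0.0721] 141.0
top9 0.064 13 [0.0694 0.0711 0.077 ] 148.0
top9 0.07 5 [0.0735 0.0742 0.0746] 188.0
```

View pics/d9.png

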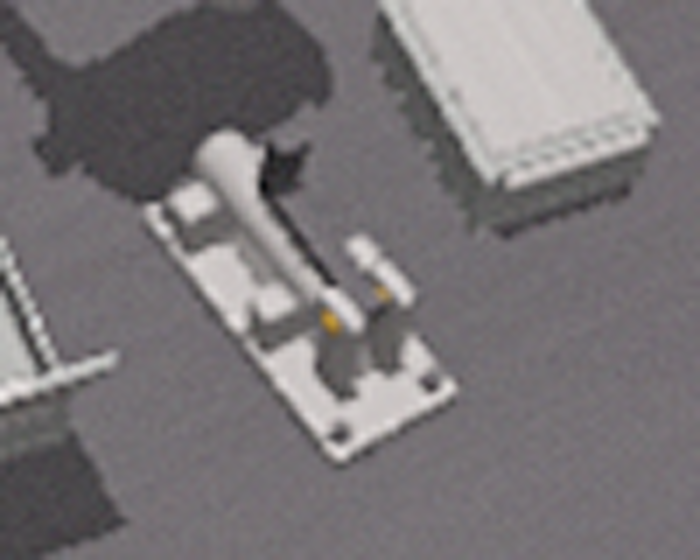

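The arm is still about 0.15 rad up: the tab top is at z 0.113 instead of 0.103, so the grip slid along the tab. I close the fingers and push down on the tab's top from above.

>>> arm_command --rows '[{"xyz":[0,-0.03,0],"delta_rot":[-0.002,0,0],"gripper":0},{"xyz":[0,-0.04,0],"delta_rot":[0,0,0],"gripper":0},{"xyz":[0,-0.03,0],"delta_rot":[0,0,0],"gripper":0},{"xyz":[-0.0008,-0.0145,0],"delta_rot":[0,0,0],"gripper":0},{"xyz":[0,0,0.03],"delta_rot":[0,0,0],"gripper":0},{"xyz":[0,0,0.035],"delta_rot":[0,0,0],"gripper":0},{"xyz":[0,0,0],"delta_rot":[0,0,0],"gripper":0},{"xyz":[0,0,0],"delta_rot":[0,0,0],"gripper":0},{"xyz":[0,0,0],"delta_rot":[0,0,0],"gripper":0},{"xyz":[0,0,0],"delta_rot":[0,0,0],"gripper":0}]'

```text
time: 24.35
tool_pos: [0.5616, 0.0832, 0.1323]
tcp_rot: [-2.275, 2.163, -0.002]
wrist_force: [1.3, -0.2, -0.1]
width: -0.004
```

Run:
```python
from plan import *
delta((.5615,.083,.1025),down(2.9,1))
```

```text
t 24.35 tcp [0.5616 0.0832 0.1323] q [0.1  0.14 1.94 0.   1.06 1.62] F [ 1.3 -0.2 -0.1] w -0.3
tool-frame shift [0.0002 0.0001 0.0298]
turn [-0.0029  0.0006  0.0002]
```

>>> arm_command --rows '[{"xyz":[0,0,0.01],"delta_rot":[0,0,0],"gripper":0},{"xyz":[0,0,0.007],"delta_rot":[0,0,0],"gripper":0},{"xyz":[0,0,0.003],"delta_rot":[0,0,0],"gripper":0},{"xyz":[0,0,0.003],"delta_rot":[0,0,0],"gripper":0},{"xyz":[0,0,0.003],"delta_rot":[0,0,0],"gripper":0},{"xyz":[0,0,0],"delta_rot":[0,0,0],"gripper":0},{"xyz":[0,0,0],"delta_rot":[0,0,0],"gripper":0},{"xyz":[0,0,0],"delta_rot":[0,0,0],"gripper":0}]'

```text
time: 25.15
tool_pos: [0.5604, 0.083, 0.1039]
tcp_rot: [-2.277, 2.164, 0.001]
wrist_force: [0.7, 0.1, -0.7]
width: -0.002
```

>>> arm_command --rows '[{"xyz":[0,0,0.002],"delta_rot":[0,0,0],"gripper":0},{"xyz":[0,0,0],"delta_rot":[0,0,0],"gripper":0},{"xyz":[0,0,0],"delta_rot":[0,0,0],"gripper":0},{"xyz":[0,0,0],"delta_rot":[0,0,0],"gripper":0}]'

```text
time: 25.55
tool_pos: [0.5604, 0.083, 0.1032]
tcp_rot: [-2.277, 2.164, 0.0]
wrist_force: [-2.9, -0.1, 6.4]
width: 0.0
```

>>> arm_command --rows '[{"xyz":[0,0,0.002],"delta_rot":[0,0,0],"gripper":0},{"xyz":[0,0,0],"delta_rot":[0,0,0],"gripper":0},{"xyz":[0,0,0],"delta_rot":[0,0,0],"gripper":0}]'

```text
time: 25.85
tool_pos: [0.5605, 0.083, 0.103]
tcp_rot: [-2.277, 2.164, 0.0]
wrist_force: [-7.5, -0.1, 17.0]
width: -0.006
```

>>> arm_command --rows '[{"xyz":[0,0,0.0015],"delta_rot":[0,0,0],"gripper":0},{"xyz":[0,0,0],"delta_rot":[0,0,0],"gripper":0},{"xyz":[0,0,0],"delta_rot":[0,0,0],"gripper":0}]'

```text
time: 26.15
tool_pos: [0.5605, 0.083, 0.1029]
tcp_rot: [-2.277, 2.164, 0.0]
wrist_force: [-10.8, -1.1, 23.8]
width: 0.0
```

Firm at z 0.103, as expected for the arm resting on the pin: force builds with no further travel. I retreat and verify.

>>> arm_command --rows '[{"xyz":[0,0,-0.01],"delta_rot":[0,0,0],"gripper":0},{"xyz":[0,0,-0.04],"delta_rot":[0,0,0],"gripper":0},{"xyz":[0,0,-0.04],"delta_rot":[0,0,0],"gripper":0},{"xyz":[0.04,0.04,0],"delta_rot":[0,0,0],"gripper":0},{"xyz":[0.04,0.04,0],"delta_rot":[0,0,0],"gripper":0},{"xyz":[0.04,0.04,0],"delta_rot":[0,0,0],"gripper":0},{"xyz":[0.04,0.02,0],"delta_rot":[0,0,0],"gripper":0},{"xyz":[0.04,0,0],"delta_rot":[0,0,0],"gripper":0},{"xyz":[0.04,0,0],"delta_rot":[0,0,0],"gripper":0},{"xyz":[0,0,0],"delta_rot":[0,0,0],"gripper":0},{"xyz":[0,0,0],"delta_rot":[0,0,0],"gripper":0},{"xyz":[0,0,0],"delta_rot":[0,0,0],"gripper":0}]'

```text
time: 27.35
tool_pos: [0.4455, -0.1485, 0.1883]
tcp_rot: [2.277, -2.164, -0.003]
wrist_force: [-0.7, -0.4, -0.8]
width: -0.002
```

```bash
python3 chk.py 10
python3 - <<'E'
from plan import *
o=np.array([.5595,.083]);an=np.radians(2.9);ex=np.array([np.cos(an),np.sin(an)]);ey=np.array([-ex[1],ex[0]])
for n in('sc10','top10'):
    c=dict(np.load(f'pics/{n}.npz'));W=world(c).reshape(-1,3);e=W[:,:2]-o;X=e@ex;Y=e@ey;I=c['pixels'].reshape(-1,3).mean(1)
    for x0 in np.arange(-.05,.075,.006):
        k=(abs(X-x0)<.003)&(abs(Y)<.007)&(W[:,2]>.04)&(W[:,2]<.14)
        if k.sum(): print(n,round(x0,3),k.sum(),np.percentile(W[k,2],[50,85,100]).round(4),'y',Y[k].mean().round(4))
E
```

```text
scene pin x [-0.0446 -0.0435  0.0434  0.0469] ridge z 0.062 y mean -0.0034 slope -0.095
top pin x [-0.0463 -0.0462  0.0229  0.0469] ridge z 0.0585 y mean -0.0004 slope -0.019
t 27.45 tcp [ 0.4456 -0.1481  0.1883] q [-0.37 -0.1   2.08  0.    1.17  1.14] F [-1.   0.3 -0.5] w -0.0
tool-frame shift [-0.2248 -0.1264 -0.0117]
turn [0.0013 0.0008 0.0018]
sc10 -0.044 5 [0.055  0.0577 0.0584] y -0.0014
sc10 -0.038 7 [0.0563 0.0577 0.0581] y -0.0003
sc10 -0.032 6 [0.0567 0.0571 0.0572] y 0.0011
sc10 -0.026 8 [0.056  0.0572 0.0584] y -0.0009
sc10 -0.02 7 [0.0537 0.0565 0.0572] y -0.0017
sc10 -0.014 3 [0.055  0.0551 0.0552] y -0.0035
sc10 -0.008 15 [0.0949 0.1015 0.1035] y -0.0034
sc10 -0.002 17 [0.0959 0.1027 0.1048] y -0.0022
sc10 0.004 35 [0.08   0.0964 0.1074] y -0.0006
sc10 0.01 13 [0.0669 0.0688 0.0741] y -0.0021
sc10 0.016 12 [0.0675 0.0699 0.0712] y -0.0009
sc10 0.022 12 [0.0688 0.0701 0.0706] y -0.0023
sc10 0.028 11 [0.068  0.0701 0.0706] y -0.0007
sc10 0.034 11 [0.0684 0.0703 0.0717] y -0.0026
sc10 0.04 13 [0.0669 0.0704 0.0705] y -0.0017
sc10 0.046 11 [0.0686 0.069  0.071 ] y -0.0012

[... 429 characters left out ...]
4 10 [0.0561 0.0591 0.0594] y -0.0002
top10 -0.008 24 [0.0922 0.1048 0.1066] y -0.0004
top10 -0.002 11 [0.1034 0.1047 0.1054] y -0.0007
top10 0.004 4 [0.1017 0.1027 0.1035] y -0.0016
top10 0.01 8 [0.07   0.0715 0.0725] y -0.0005
top10 0.016 12 [0.0703 0.072  0.0739] y -0.0003
top10 0.022 10 [0.0687 0.0715 0.073 ] y -0.0008
top10 0.028 10 [0.0691 0.0715 0.0716] y -0.0011
top10 0.034 8 [0.0704 0.0714 0.0737] y -0.0001
top10 0.04 8 [0.0693 0.071  0.0711] y -0.0004
top10 0.046 8 [0.0692 0.0702 0.0722] y -0.0007
top10 0.052 11 [0.0694 0.0703 0.0715] y -0.0014
top10 0.058 10 [0.0697 0.0702 0.0714] y -0.0001
top10 0.064 12 [0.0705 0.072  0.0786] y 0.0006
top10 0.07 1 [0.0672 0.0672 0.0672] y 0.0024
```

View pics/d10.png

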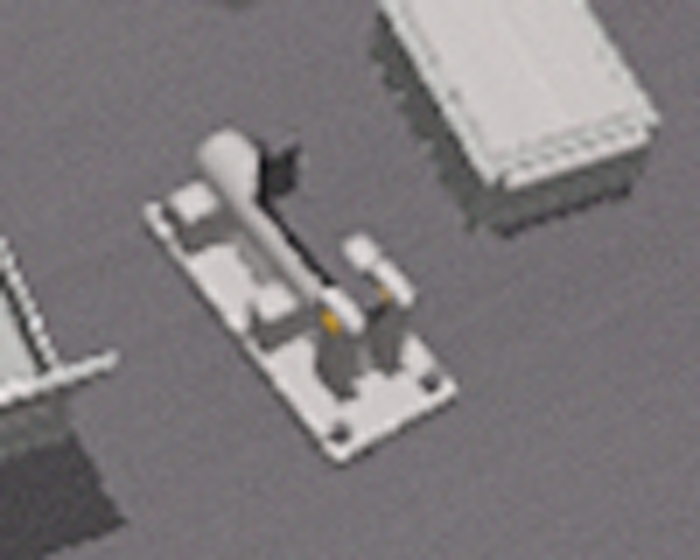

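View pics/top10.png

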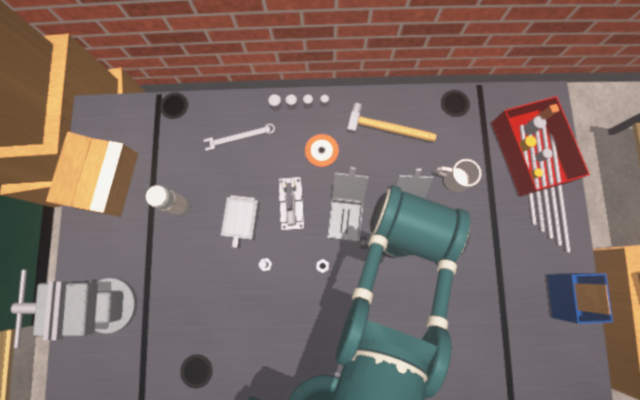

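The clamp bar is level at z ≈ 0.070 along its length, its tab top is at 0.1035 to 0.105, and the pin spans about -46 to +46 mm. The can and mug stand upright and the robot is clear. I hand in the job.

```bash
python3 -c "
from workcell import bot
print(bot.finish_job())"
```

```text
the job is handed in; nothing more can be done
None
```

The round pin is seated and let go in both vees with the clamp down on it, and I handed the job in at about 27.5 s; no verdict was reported. I opened the right tin (the bush) and the middle tin (the pin). The left tin stayed shut.

- **Pin:** I lowered it into the vees until it made contact at the expected height, then let go while the clamp was still up. In the last pictures it lies centred along the block to about 1 mm, with its top at 57 to 58 mm (57.4 when seated), under 1 mm sideways in the overhead view.
- **Clamp:** The bar is level along its length at about 70 mm, and the tab top is at 103 to 105 mm (103.4 when fully down). By these heights the joint is close to 0 rad.
- **Surroundings:** The can and mug are upright. The arm was standing clear of everything.

**Problems along the way:**
- The first swing left the clamp about 0.15 rad short because the grip slid along the tab. I closed the fingers and pushed the tab down from above until the force rose with no further travel.
- The finger opening read 8 mm and 5 mm at the end of the two lid swings, less than the 14 mm tab. Even so, the pictures showed both lids well open.
- The opening on the pin read 24 mm rather than 26 mm, which I put down to pad give. Range readings and pictures both showed it was round.

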